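# Clamp the board stand to the counter rail and load it with tasting boards

### The arm

A 7-joint arm with a two-finger parallel gripper is mounted at the origin on the work surface. World frame = base frame: x ahead of the robot, y to its left, z up, the work surface at z = 0. Lengths are in m, angles in rad, forces in N, time in s.
With the tool pointing down it reaches from about 0.425 to 0.925 m from the base axis. Payload 6.8 kg.
Tool frame: the origin (TCP) lies on the centre line of the jaws, within the pads' length; the fingertips stand 25 mm ahead of it and the grasp point (between the pads) lies 6 mm ahead of it; z points along the fingers, y is the line along which they close (so a half turn about z gives the same grasp; the last joint's range is limited). The gripper opens to 85 mm and grips with 20 to 120 N. Pads are 22 mm wide; open, the fingers measure 114 mm over their backs; the gripper's body (76 mm by 85 mm) begins 54 mm behind the grasp point. The pads swing forward as they close: fully open they stand 13 mm farther back than shut.
Start: joints at [1.149, 0.477, 0.022, 1.555, -0.011, 1.109, -0.083], TCP at [0.208, -0.642, 0.256] pointing down, gripper open.
Joint ranges: [-2.96, 2.96], [-0.34, 2.1], [-1.41, 1.46], [0.24, 2.44], [-1.37, 4.51], [0.17, 1.92], [-2.96, 2.96]. Speed limits (rad/s): [2.39, 2.39, 3.14, 3.14, 3.14, 3.14, 3.14].

### API

Orientations are given as a rotation vector (axis times angle).
In Python, from bench import status, imaging, workorder gives the robot as it stands.
- The arm moves only by the tool send_rows, never from a script. Its argument "steps" is a list of rows, each an object of numbers: "dx", "dy", "dz": the shift along the tool's x, y, z in cm; "yaw": the turn about the tool's z in degrees; "gripper": the opening, from 0 (shut) to 1 (fully open). A call has 1 to 5 rows; each row is the pose to reach, as a shift and turn from the pose commanded when the call began, along the tool's axes at that moment; what a row does not reach only later rows make up. A row lasts 1/8 s, in which the tool goes at most 62.5 mm and 10.7 degrees, less where a joint would pass 70% of its speed; a pose out of reach is approached as far as the arm can. A call with a gripper value outside its range is refused whole. The fingers move at their own pace and stop on an object; "force" is the grip in N (left out, the last holds). Time passes only in rows, so rows that repeat a pose let the fingers close. It gives the time, the measured TCP pose, the force, the opening and the grip force at its end, in the units of the state.
- status.get_obs(): the state, without advancing time (a new reading comes with each control period).
- imaging.grab_frame(name): name is "side" or "top" or "wrist"; returns a dict with "color" (480x640x3 uint8, red, green, blue), "depth" (480x640 float32, m along the optical axis (not along the pixel's ray), 0 where there is no reading), "K" (3x3 intrinsics, pixels), "R" (3x3) and "t" (3): a world point X has camera coordinates R X + t. Camera axes: x right, y down, z forward; pixel columns grow to the right and rows downward; lengths in m; the calibration is good to about 2 mm. A picture is of the moment at which its call begins.
- workorder.hand_in(): hands the job in; it is judged then, once.
The state is a dict: "clock": time; "joints": joint angles; "qvel": joint speeds; "tau": joint torques, N m; "tcp_pos": TCP position; "orientation": TCP orientation; "contact_force": force on the tool from outside, world axes, zero at the start; "moment": the same for the moment, N m; "grip_width": finger opening in m; "gripper_force": force on a finger pad.
Only numpy, scipy, OpenCV 4.12 (cv2) and the standard library are available. Lean on these libraries where they do the work, as an engineer would, in place of code of your own. Each camera call takes 0.05 s, during which the arm holds its last target. There are 200 camera calls.

### The job

Take the red-gripped hex key from its holder and tighten the board stand's clamp screw with it, clockwise, all the way to its stop, while the stand is still empty. Then stand the key back in its holder and stack all the tasting boards there are (two to four, any order) flat on the stand's cork pad, in one squarely aligned pile centred on the pad, their finger notches on the two sides that face towards and away from the clamp. Do not disturb the other things on the counter.

Things in the scene. Friction and masses are not known exactly. Their poses are not given: they have to be found in the camera images.
- stand_pile (a point): Centre of the top of the cork pad (96 x 96 mm), 22 mm above the counter. x points to the rail, z up, y towards the clamp block, whose centre is 185 mm away along +y. The pile goes here, centred, the boards' edges along the pad's and their finger notches facing +y and -y.
- stand: Fixed pale wooden base, 140 x 310 x 18 mm (x, y, z), origin at the centre of its underside, axes as stand_pile. The cork pad (4 mm thick) is on its -y half (centre y = -70 mm), the aluminium clamp block (64 x 64 mm, top 54 mm above the counter) on its +y half. A low steel rail (top 28 mm up) runs along its far side at x = 95 mm.
- screw_socket (a point): Centre of the mouth of the hex socket in the clamp screw, 46 mm above the counter, 8 mm down in a 34 mm round hole in the clamp block's top. Socket vertical, 15.4 mm across flats, 20 mm deep, closed below. It turns with the screw: two corners lie along this point's +x and -x; a yellow dot marks +x. The key has about 10 degrees of play in it.
- screw (a joint): Angle of the clamp screw (rad): 0 loose, grows when turned clockwise seen from above, hard stop at 4.5 (tight). Starts at 0 to 0.5, so about three quarter turns. Takes about 0.1 N m and stays where left. It draws an orange jaw against the rail, 1 mm per rad.
- key: Hex key, upright. From the tip up: hex steel shaft, 14 mm across flats, 42 mm long, lowest 4 mm tapered to 10 mm; flange 36 mm wide, 4 mm thick; red square grip 22 x 22 mm, 46 to 106 mm above the tip. Origin at the tip, z up; two hex corners along +x and -x, grip faces along x and y. 0.16 kg. Stands by itself in socket and holder; home in the socket the tip is 20 mm below its mouth.
- key_tip (a point): Centre of the hex key's tip (the same point as the key's origin).
- holder_hole (a point): Centre of the mouth of the key holder's round hole, on top of a fixed dark wooden block 80 x 80 x 52 mm (mouth 52 mm above the counter). The hole is 24 mm wide, 46 mm deep. The key hangs in it by its flange, its tip 42 mm below the mouth; any yaw will do.
- board1: Turquoise painted tasting board, 96 x 96 x 14 mm, with a finger notch in the middle of its +y and its -y edge (each 40 mm along x, 16 mm deep), so it is 64 mm wide between the notches: grip it there. Origin at the centre of its underside, z up; about 0.15 kg; starts flat on the counter, right (-y) of the stand. May be absent.
- board2: Pale maple tasting board, 96 x 96 x 14 mm, with a finger notch in the middle of its +y and its -y edge (each 40 mm along x, 16 mm deep), so it is 64 mm wide between the notches: grip it there. Origin at the centre of its underside, z up; about 0.15 kg; starts flat on the counter, right (-y) of the stand. May be absent.
- board3: Dark grey slate tasting board, 96 x 96 x 14 mm, with a finger notch in the middle of its +y and its -y edge (each 40 mm along x, 16 mm deep), so it is 64 mm wide between the notches: grip it there. Origin at the centre of its underside, z up; about 0.15 kg; starts flat on the counter, right (-y) of the stand. May be absent.
- board4: White marble tasting board, 96 x 96 x 14 mm, with a finger notch in the middle of its +y and its -y edge (each 40 mm along x, 16 mm deep), so it is 64 mm wide between the notches: grip it there. Origin at the centre of its underside, z up; about 0.15 kg; starts flat on the counter, right (-y) of the stand. May be absent.
- roll: Bread roll, 72 mm wide, 42 mm high; loose on the counter, origin at the centre of its underside. Not part of the job: leave it where it stands.
- ramekin: White bowl, 76 mm wide, 40 mm high; loose on the counter, origin at the centre of its underside. Not part of the job: leave it where it stands.
- jam: Amber jam jar, 60 mm wide, 75 mm high; loose on the counter, origin at the centre of its underside. Not part of the job: leave it where it stands.
- mug: Blue mug, 80 mm wide, 90 mm high; loose on the counter, origin at the centre of its underside. Not part of the job: leave it where it stands.
- beaker: Green cup, 76 mm wide, 100 mm high; loose on the counter, origin at the centre of its underside. Not part of the job: leave it where it stands.
- terminal: Black card terminal, 140 x 75 x 30 mm; loose on the counter, origin at the centre of its underside. Not part of the job: leave it where it stands.
- syrup: Green syrup bottle, 66 mm wide, 200 mm high; loose on the counter, origin at the centre of its underside. Not part of the job: leave it where it stands.
Not all that is in view belongs to the job. Of the things like the key, leave any that is blue, green or orange; of the rest the larger one is meant.

How it is judged:
On the way, in this order (a step that is already met when the one before it is completed fails the run):
1. the hex key is seated in the clamp screw's socket (horizontal distance between key_tip and screw_socket below 0.005 m and z of key_tip in the frame of screw_socket below -0.014 m), for 0.2 s.
2. the clamp screw is turned tight with the key while no board is on the pad (value of joint screw above 4.3 rad and horizontal distance between key_tip and screw_socket below 0.008 m and horizontal distance between each of board1, board2, board3, board4 and stand_pile above 0.06 m), for 0.2 s.
At the end, for the whole second after the job is handed in: Screw over 4.3 rad; key in its holder, upright within 0.12 rad, tip within 10 mm of the hole's axis and 35 mm or more down; every board present at rest, flat, in one pile on the pad, centred within 9 mm along each pad axis and square within 0.14 rad (value of joint screw above 4.3 rad and horizontal distance between key_tip and holder_hole below 0.01 m and angle between key's own z axis and vertical below 0.12 rad and z of key_tip in the frame of holder_hole below -0.035 m and linear speed of each of key, board1, board2, board3, board4 below 0.03 m/s and x of board1 in the frame of stand_pile between -0.009 and 0.009 m and y of board1 in the frame of stand_pile between -0.009 and 0.009 m and z of board1 in the frame of stand_pile between -0.003 and 0.047 m and angle between the x axis of each of board1, board2, board3, board4 and the x axis of stand_pile, either way round below 0.14 rad and angle between each of board1, board2, board3, board4's own z axis and vertical below 0.06 rad and x of board2 in the frame of stand_pile between -0.009 and 0.009 m and y of board2 in the frame of stand_pile between -0.009 and 0.009 m and z of board2 in the frame of stand_pile between -0.003 and 0.047 m and x of board3 in the frame of stand_pile between -0.009 and 0.009 m and y of board3 in the frame of stand_pile between -0.009 and 0.009 m and z of board3 in the frame of stand_pile between -0.003 and 0.047 m and x of board4 in the frame of stand_pile between -0.009 and 0.009 m and y of board4 in the frame of stand_pile between -0.009 and 0.009 m and z of board4 in the frame of stand_pile between -0.003 and 0.047 m); the robot touches nothing.
It fails at once if a thing that is not part of the job is moved more than 40 mm (distance of any of roll, ramekin, jam, mug, beaker, terminal, syrup from where it was at the start of the episode above 0.04 m).
Of board1, board2, board3, board4 only 2 to 4 are there at a start; the rules pass over those that are not, and their reading is None.
At some moment in a run one of board1, board2, board3, board4 may be knocked a few centimetres aside while the robot is not near it.
It also fails if it takes over 210 s, if anything falls off the work surface, if the arm or the gripper's body presses on something with over 40 N, if the wrist force passes 120 N, or if a joint passes its speed limit or range.

## Working session

There is one attempt and no reset: what is moved stays moved. The work goes in short steps, Python scripts to look and compute and a tool call to move; the robot and the scene stay as the last step left them, time stands still between calls to the robot, and variables do not carry over. Pictures are saved under pics/ and viewed, at most 14 in all, crops included, and the job is handed in when it is done.

Besides the shell and the picture viewer there is one more tool, called after "Emit:" by a JSON object that holds its "name" and its "arguments", one argument or row to a line. send_rows: Moves the arm, as the interface text tells. Its arguments: {"type":"object","properties":{"steps":{"type":"array"},"force":{"type":"number"}},"required":["steps"]}

```bash
ls; mkdir -p pics; cat > h.py <<'E'
import numpy as np, cv2
from bench import status, imaging, workorder
def grab(n):
    f=imaging.grab_frame(n); np.savez(f'/tmp/{n}.npz',**f); return f
def load(n): return dict(np.load(f'/tmp/{n}.npz'))
def save(f,p,crop=None,s=1):
    im=cv2.cvtColor(f['color'],cv2.COLOR_RGB2BGR)
    if crop: u0,v0,u1,v1=crop; im=im[v0:v1,u0:u1]
    cv2.imwrite(p,cv2.resize(im,None,fx=s,fy=s,interpolation=cv2.INTER_CUBIC))
def plane(f,uv,z):
    uv=np.atleast_2d(np.float64(uv)); d=np.c_[uv,np.ones(len(uv))]@np.linalg.inv(f['K']).T@f['R']
    c=-f['R'].T@f['t']; return c+d*((z-c[2])/d[:,2])[:,None]
def cloud(f):
    v,u=np.mgrid[:480,:640]; D=f['depth'][...,None]
    p=np.stack([u,v,np.ones_like(u)],-1)@np.linalg.inv(f['K']).T*D
    return (p-f['t'])@f['R']
def proj(f,X):
    q=(f['R']@np.atleast_2d(X).T).T+f['t']; q=q@f['K'].T; return q[:,:2]/q[:,2:]
E
python3 - <<'E'
from h import *
for n in('top','side'):
    f=grab(n); save(f,f'pics/{n}0.png'); print(n,f['K'][0],-f['R'].T@f['t'],f['R'])
print(status.get_obs())
E
```

```text
pics
top [508.88073806   0.         318.25617213] [0.36917532 0.03655042 1.30938901] [[ 0.00604731 -0.99983922 -0.0168811 ]
 [-0.9878822  -0.00335514 -0.15516925]
 [ 0.15508766  0.0176149  -0.98774366]]
side [597.4448707    0.         316.91129023] [-0.10346123  0.96207326  0.79446123] [[-0.79370746 -0.60829869 -0.00108033]
 [-0.32461096  0.42505265 -0.84496034]
 [ 0.51444746 -0.67030064 -0.53482788]]
{'clock': 0.1, 'joints': array([ 1.1489027 ,  0.47771124,  0.02237767,  1.55631751, -0.01151401,
        1.10929652, -0.08306516]), 'qvel': array([ 8.34445905e-04, -2.11479045e-03,  4.81074724e-04, -1.06240438e-03,
       -5.94031898e-04,  1.09330824e-03,  5.01168815e-05]), 'tau': array([ 5.12134153e-03, -5.97754633e+01,  1.61416054e+00, -2.81953901e+01,
        1.29204086e-02,  4.95304470e-03,  2.46947235e-05]), 'tcp_pos': array([ 0.20818254, -0.64159565,  0.25544255]), 'orientation': array([-3.10145769e+00, -4.90669841e-01,  5.77489865e-04]), 'contact_force': array([-0.13096832, -0.05782147,  0.50075391]), 'moment': array([0.00543573, 0.02182032, 0.01565453]), 'gripper_force': 0.0, 'grip_width': 0.08551763395818822}
```

View pics/top0.png

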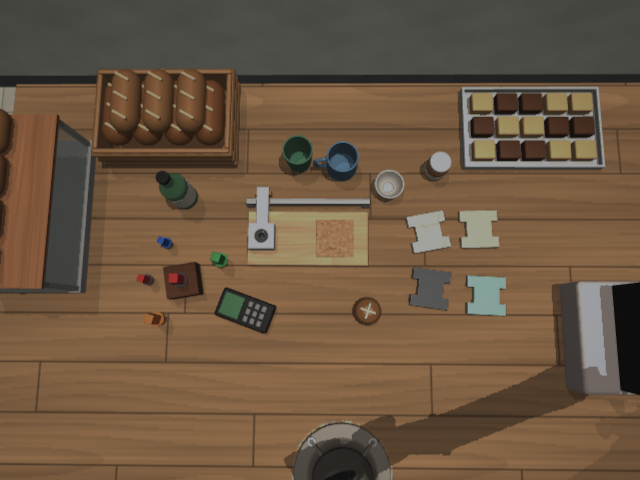

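View pics/side0.png

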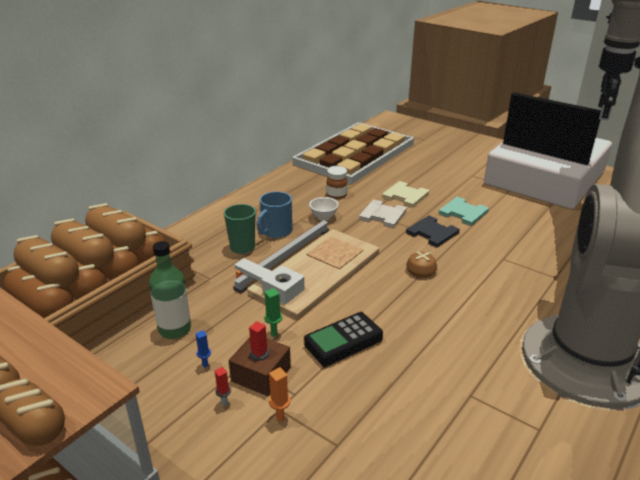

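Top view: red candidates are the large red key in the holder (178,280) and a small red key at (145,280). The others are blue (165,242), green (219,259) and orange (155,319). I choose the one in the holder. All four boards are there: marble (429,232), maple (479,229), slate (431,289), turquoise (486,296).

```bash
cat > m.py <<'E'
from h import *
f=load('top'); s=load('side'); P=cloud(f)
hsv=cv2.cvtColor(f['color'],cv2.COLOR_RGB2HSV); Z=P[...,2]
def blob(m,box):
    k=np.zeros(m.shape,np.uint8); u0,v0,u1,v1=box; k[v0:v1,u0:u1]=m[v0:v1,u0:u1]
    c=max(cv2.findContours(k,0,1)[0],key=cv2.contourArea); return c[:,0,:]
def rect(m,box,z):
    p=plane(f,blob(m,box),z)[:,:2]; r=cv2.minAreaRect((p*1000).astype(np.float32)); return np.round(r[0],1),np.round(r[1],1),round(r[2],1)
H,S,V=cv2.split(hsv)
red=((H<6)|(H>174))&(S>150)&(V>90)&(Z>.08)
print('key top',rect(red,(160,265,205,300),.116))
print('holder',rect((V<95)&(Z>.035)|(red),(155,255,210,305),.052))
print('pad z',np.median(Z[230:250,325:345]),'block z',np.median(Z[240:246,252:258]))
pad=(abs(Z-.022)<.02)&(H<18)&(S>95)&(V>110)
print('pad',rect(pad,(310,215,360,260),.022))
print('block',rect((S<60)&(Z>.035),(245,222,280,252),.054))
st=(abs(Z-.018)<.03)&(V>120)&(S<140)
for n,b,m in(('marble',(400,205,455,257),(S<70)&(V>120)),('maple',(453,205,505,253),(S<110)&(V>130)),('slate',(405,262,457,315),(V<90)),('turq',(460,270,512,320),(H>70)&(H<105)&(S>50))):
    c=blob(m,b); print(n,rect(m,b,.014), len(c), 'z',np.median(Z[c[:,1],c[:,0]]))
E
python3 m.py
python3 - <<'E'
from h import *
f=load('top'); a=f['color']
im=cv2.cvtColor(a,cv2.COLOR_RGB2BGR)
A=cv2.resize(im[185:315,130:290],None,fx=4.5,fy=4.5,interpolation=cv2.INTER_CUBIC)
cv2.imwrite('pics/c1.png',A)
E
```

```text
key top (array([460.2, 399.7]), array([18.9, 19.7]), 0.3)
holder (array([459.2, 397.3]), array([81.7, 85.5]), 9.8)
pad z 0.023482206927566494 block z 0.05508824890248222
pad (array([572.,  13.]), array([ 93.3, 109.8]), 0.2)
block (array([572.5, 202. ]), array([68.5, 65.5]), 0.2)
marble (array([ 591.8, -223.6]), array([97.2, 95.4]), 10.7) 160 z 0.014191823550856433
maple (array([ 599.6, -354.2]), array([97.3, 96. ]), 1.2) 166 z 0.013818550439468193
slate (array([ 452.2, -222. ]), array([ 98.8, 112.8]), 82.2) 256 z 0.009083233046993239
turq (array([ 430. , -332.5]), array([ 2.5, 37.8]), 87.7) 32 z 0.010991318527696473
```

View pics/c1.png

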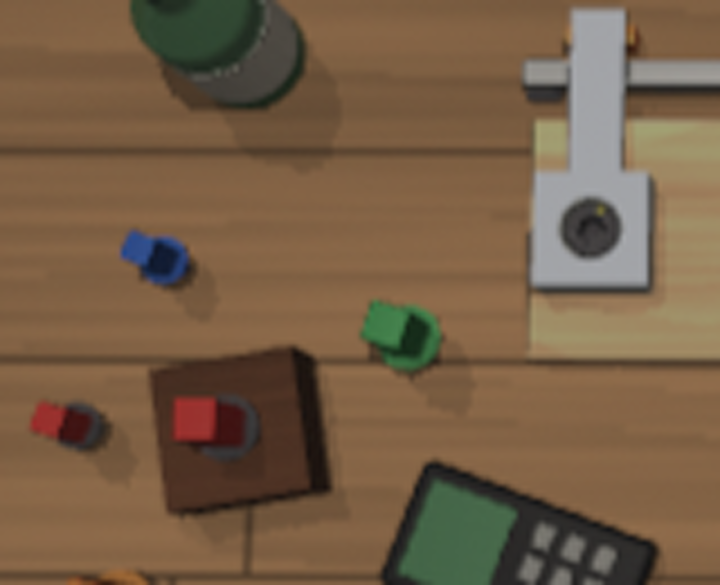

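Crop: the large red key stands in the dark holder (grip top at crop (195,420)). The small red one stands apart at (47,420), and the green one at (385,325). The screw's yellow dot is about 30° clockwise of +x.

```bash
cat > move.py <<'E'
from h import *
from scipy.spatial.transform import Rotation as Ro
import sys
def rel(p,yawdir=None,base=None):
    """shift in tool axes (cm) from current pose to p; yawdir = wanted world direction (deg) of tool x"""
    o=status.get_obs(); R=Ro.from_rotvec(o['orientation']).as_matrix(); d=R.T@(np.array(p)-o['tcp_pos'])*100
    a=np.degrees(np.arctan2(R[1,0],R[0,0])); y=None if yawdir is None else (a-yawdir+180)%360-180
    return np.round(d,2),'toolx dir',round(a,1),'yaw',y
E
python3 - <<'E'
from move import *
f=load('top');P=cloud(f);Z=P[...,2].copy();Z[f['depth']==0]=0
for n,(u0,v0,u1,v1) in dict(register=(560,270,640,400),green=(205,245,235,270),syrup=(155,165,200,215),mug=(320,140,360,185),beak=(280,130,315,175),orange=(140,305,175,330),smallred=(135,270,155,290),blue=(155,232,175,252),tray=(460,85,605,170)).items():
    q=P[v0:v1,u0:u1].reshape(-1,3); z=Z[v0:v1,u0:u1].ravel(); k=z>.02
    print(n,q[k].min(0).round(3),q[k].max(0).round(3))
o=status.get_obs()
for p in[(.45,-.45,.28),(.56,-.1,.28),(.52,.2,.28),(.46,.4,.25)]: print(p,rel(p,0))
w=grab('wrist'); R=Ro.from_rotvec(o['orientation']).as_matrix(); c=-w['R'].T@w['t']
print('wrist cam in tool',(R.T@(c-o['tcp_pos'])).round(3),(w['R']@R).round(2),w['K'][0])
E
```

```text
register [ 0.199 -0.698  0.02 ] [ 0.459 -0.546  0.211]
green [0.494 0.286 0.041] [0.529 0.32  0.112]
syrup [0.647 0.373 0.02 ] [0.765 0.489 0.207]
mug [ 0.724 -0.039  0.02 ] [0.805 0.056 0.099]
beak [0.742 0.071 0.02 ] [0.817 0.147 0.107]
orange [0.347 0.438 0.041] [0.381 0.468 0.112]
smallred [0.451 0.477 0.026] [0.474 0.499 0.085]
blue [0.542 0.433 0.03 ] [0.569 0.457 0.087]
tray [ 0.757 -0.683  0.02 ] [ 0.982 -0.318  0.045]
(0.45, -0.45, 0.28) (array([ 28.91, -10.76,  -2.44]), 'toolx dir', np.float64(18.0), 'yaw', np.float64(17.98008011196066))
(0.56, -0.1, 0.28) (array([ 50.18, -40.66,  -2.4 ]), 'toolx dir', np.float64(18.0), 'yaw', np.float64(17.98008011196066))
(0.52, 0.2, 0.28) (array([ 55.64, -70.43,  -2.35]), 'toolx dir', np.float64(18.0), 'yaw', np.float64(17.98008011196066))
(0.46, 0.4, 0.25) (array([ 56.1 , -91.3 ,   0.68]), 'toolx dir', np.float64(18.0), 'yaw', np.float64(17.98008011196066))
wrist cam in tool [ 0.081 -0.    -0.118] [[ 0.    1.   -0.  ]
 [-0.95  0.   -0.32]
 [-0.32  0.    0.95]] [399.26518219   0.         313.45525768]
```

Emit:
{"name": "send_rows", "arguments": {
  "steps": [
    {"dz": -3},
    {"dx": 8, "dy": -3, "dz": -3},
    {"dx": 14, "dy": -5, "dz": -3},
    {"dx": 20, "dy": -7, "dz": -3},
    {"dx": 25, "dy": -9, "dz": -3}
  ]
}}

```text
validation failed for argument at $.st...
```

Emit:
{"name": "send_rows", "arguments": {
  "steps": [
    {"dx": 5, "dy": -3},
    {"dx": 10, "dy": -6},
    {"dx": 14, "dy": -10},
    {"dx": 17, "dy": -15},
    {"dx": 20, "dy": -20}
  ]
}}

```text
validation failed for argument at $.st...
```

```bash
python3 -c "
from move import *
o=status.get_obs(); print(o['clock'],o['joints'].round(3),o['tcp_pos'])
print(rel((.56,.05,.28),0)); print(rel((.46,.40,.25),0))"
```

```text
0.15 [ 1.149  0.478  0.022  1.556 -0.012  1.109 -0.083] [ 0.20820766 -0.64165172  0.25554614]
(array([ 54.81, -54.93,  -2.37]), 'toolx dir', np.float64(18.0), 'yaw', np.float64(17.976853348679015))
(array([ 56.1 , -91.31,   0.68]), 'toolx dir', np.float64(18.0), 'yaw', np.float64(17.976853348679015))
```

Emit:
{"name": "send_rows", "arguments": {
  "steps": [
    {"dx": 0, "dy": 0, "dz": -3, "yaw": 0, "gripper": 1}
  ]
}}

```text
clock: 0.28
tcp_pos: [0.2078, -0.6404, 0.2835]
orientation: [-3.097, -0.49, 0.002]
contact_force: [0.2, 0.6, 0.7]
grip_width: 0.0852
gripper_force: 0.0
```

All fields are required.

Emit:
{"name": "send_rows", "arguments": {
  "steps": [
    {"dx": 6, "dy": -2, "dz": 0, "yaw": 0, "gripper": 1},
    {"dx": 12, "dy": -4, "dz": 0, "yaw": 0, "gripper": 1},
    {"dx": 17, "dy": -6, "dz": 0, "yaw": 0, "gripper": 1},
    {"dx": 22, "dy": -8, "dz": 0, "yaw": 0, "gripper": 1},
    {"dx": 27, "dy": -11, "dz": 0, "yaw": 0, "gripper": 1}
  ]
}}

```text
clock: 0.9
tcp_pos: [0.4323, -0.4531, 0.286]
orientation: [3.103, 0.49, -0.0]
contact_force: [-0.3, -0.1, 0.3]
grip_width: 0.0856
gripper_force: 0.0
```

Emit:
{"name": "send_rows", "arguments": {
  "steps": [
    {"dx": 4, "dy": -4, "dz": 0, "yaw": 0, "gripper": 1},
    {"dx": 8, "dy": -8, "dz": 0, "yaw": 0, "gripper": 1},
    {"dx": 12, "dy": -12, "dz": 0, "yaw": 0, "gripper": 1},
    {"dx": 15, "dy": -17, "dz": 0, "yaw": 0, "gripper": 1},
    {"dx": 18, "dy": -22, "dz": 0, "yaw": 0, "gripper": 1}
  ]
}}

```text
clock: 1.52
tcp_pos: [0.5347, -0.1874, 0.2861]
orientation: [-3.103, -0.491, 0.0]
contact_force: [0.8, -0.0, 0.2]
grip_width: 0.0855
gripper_force: 0.0
```

```bash
python3 -c "
from move import *
o=status.get_obs(); print(o['clock'],o['joints'].round(3),o['tcp_pos'])
print(rel((.56,.05,.28),0)); print(rel((.46,.40,.25),0))
f=grab('wrist'); save(f,'pics/w1.png')"
```

```text
1.525 [ 0.388  0.281 -0.197  1.774  0.061  1.092 -1.086] [ 0.53471538 -0.18741367  0.28609972]
(array([  9.73, -21.8 ,   0.61]), 'toolx dir', np.float64(18.0), 'yaw', np.float64(17.97249981658547))
(array([ 11.02, -58.18,   3.62]), 'toolx dir', np.float64(18.0), 'yaw', np.float64(17.97249981658547))
```

Emit:
{"name": "send_rows", "arguments": {
  "steps": [
    {"dx": 2, "dy": -5, "dz": 0, "yaw": -10, "gripper": 1},
    {"dx": 4, "dy": -10, "dz": 0, "yaw": -20, "gripper": 0.6},
    {"dx": 6.5, "dy": -15, "dz": 0, "yaw": -30, "gripper": 0.6},
    {"dx": 9, "dy": -20.5, "dz": 0, "yaw": -40, "gripper": 0.6},
    {"dx": 11, "dy": -25.5, "dz": 0, "yaw": -50, "gripper": 0.6}
  ]
}}

```text
clock: 2.2
tcp_pos: [0.5604, 0.0892, 0.2863]
orientation: [-2.599, -1.764, -0.0]
contact_force: [0.5, -0.4, 0.2]
grip_width: 0.0512
gripper_force: 0.0
```

```bash
python3 -c "
from move import *
o=status.get_obs(); print(o['clock'],o['joints'].round(3),o['tcp_pos'])
print(rel((.572,.2,.28),180)); print(rel((.46,.40,.25),180))"
```

```text
2.2 [ 0.113  0.311 -0.471  1.757  0.156  1.11  -0.786] [0.56042323 0.08916965 0.28627611]
(array([10.73, -3.02,  0.63]), 'toolx dir', np.float64(68.3), 'yaw', np.float64(-111.66936641682801))
(array([ 25.18, -20.81,   3.63]), 'toolx dir', np.float64(68.3), 'yaw', np.float64(-111.66936641682801))
```

Emit:
{"name": "send_rows", "arguments": {
  "steps": [
    {"dx": 5, "dy": -1.5, "dz": 0, "yaw": -10, "gripper": 0.6},
    {"dx": 10.7, "dy": -3, "dz": 0, "yaw": -20, "gripper": 0.6},
    {"dx": 10.7, "dy": -3, "dz": 0, "yaw": -30, "gripper": 0.6},
    {"dx": 10.7, "dy": -3, "dz": 3, "yaw": -40, "gripper": 0.6},
    {"dx": 10.7, "dy": -3, "dz": 3, "yaw": -40, "gripper": 0.6}
  ]
}}

```text
clock: 2.82
tcp_pos: [0.5716, 0.1964, 0.2539]
orientation: [-1.847, -2.537, 0.007]
contact_force: [-0.2, -0.6, -0.4]
grip_width: 0.0516
gripper_force: 0.0
```

```bash
python3 -c "
from move import *
o=status.get_obs(); print(o['clock'],o['joints'].round(3),o['tcp_pos'])
f=grab('wrist'); save(f,'pics/w2.png'); print(proj(f,[.572,.202,.046]),proj(f,[.572,.202,.054]))
print(rel((.46,.40,.25),180))"
```

```text
2.825 [ 0.033  0.435 -0.619  1.697  0.276  1.104 -0.357] [0.57155698 0.19644679 0.2539025 ]
[[317.5179238  202.72609865]] [[317.55817428 204.97158091]]
(array([22.77, -4.5 ,  0.56]), 'toolx dir', np.float64(107.8), 'yaw', np.float64(-72.2489973449974))
```

View pics/w2.png

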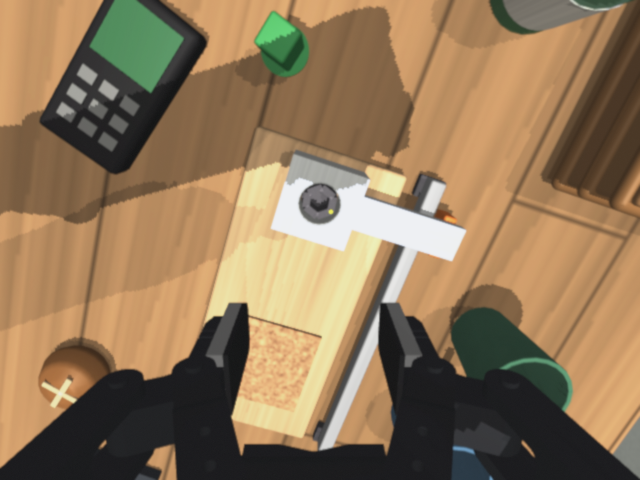

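The wrist view shows the clamp hole at (319,203) with its yellow dot at (331,211), and the pad at (280,365) between the fingers.

```bash
python3 -c "
from move import *
f=load('wrist'); hsv=cv2.cvtColor(f['color'],cv2.COLOR_RGB2HSV); H,S,V=[a.astype(int) for a in cv2.split(hsv)]
k=np.zeros((480,640),np.uint8); k[180:228,295:345]=((V<125)|(S>120))[180:228,295:345]
c=max(cv2.findContours(k,0,1)[0],key=cv2.contourArea); e=cv2.fitEllipse(cv2.convexHull(c)); print(e); X=plane(f,e[0],.054); print('hole',X)
p=plane(f,cv2.convexHull(c)[:,0],.054)[:,:2].astype(np.float32); print(cv2.minEnclosingCircle(p))
y=np.argwhere((k>0)&(S>110)&(H>20)&(H<40)&(V>120)); print(len(y)); d=plane(f,y.mean(0)[::-1],.046); print('dot',d, np.degrees(np.arctan2(d[0,1]-X[0,1],d[0,0]-X[0,0])))
# socket hex dark
m=np.zeros_like(k); m[190:220,305:335]=(V<45)[190:220,305:335]; c=max(cv2.findContours(m,0,1)[0],key=cv2.contourArea);print(cv2.minAreaRect(c),plane(f,cv2.minAreaRect(c)[0],.046))
# pad, block
pp=np.zeros_like(k); pp[310:415,225:330]=((H<17)&(S>85)&(V>150))[310:415,225:330]
P=cloud(f)
t=load('top');Q=cloud(t)
print('holder top mean');z=Q[...,2]; m=(abs(z-.052)<.004)&(abs(Q[...,0]-.459)<.07)&(abs(Q[...,1]-.397)<.07); print(cv2.minAreaRect((Q[m][:,:2]*1000).astype(np.float32)))
z=P[...,2]; m=(abs(z-.054)<.004)&(abs(P[...,0]-.56)<.045)&(abs(P[...,1]-.202)<.05); print(cv2.minAreaRect((P[m][:,:2]*1000).astype(np.float32)))
f2=cv2.resize(cv2.cvtColor(f['color'],cv2.COLOR_RGB2BGR)[183:223,300:340],None,fx=12,fy=12,interpolation=cv2.INTER_CUBIC); cv2.imwrite('pics/c2.png',f2)
"
```

```text
((319.3043212890625, 202.7694854736328), (39.617191314697266, 40.25190353393555), 49.399112701416016)
hole [[0.57278216 0.20418466 0.054     ]]
((0.5727053880691528, 0.20402443408966064), 0.01677781715989113)
14
dot [[0.58465783 0.19837156 0.046     ]] -26.081578423192965
((319.0, 206.5), (5.0, 14.0), 90.0) [[0.5741826  0.19931103 0.046     ]]
holder top mean
((459.78125, 399.3198547363281), (80.65367126464844, 82.0718765258789), 10.12803840637207)
((572.7572021484375, 203.03338623046875), (64.49006652832031, 64.12289428710938), 89.95793151855469)
```

View pics/c2.png

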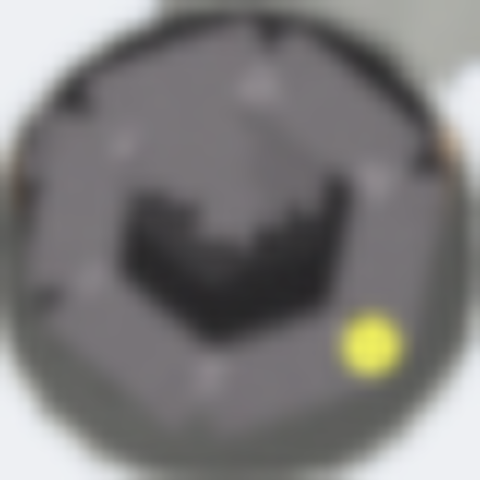

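Emit:
{"name": "send_rows", "arguments": {
  "steps": [
    {"dx": 6, "dy": -1, "dz": 0, "yaw": -10, "gripper": 0.6},
    {"dx": 12, "dy": -2, "dz": 0, "yaw": -20, "gripper": 0.6},
    {"dx": 17, "dy": -3, "dz": 0, "yaw": -30, "gripper": 0.6},
    {"dx": 20, "dy": -4, "dz": 0, "yaw": -40, "gripper": 0.6},
    {"dx": 22.8, "dy": -4.5, "dz": 0, "yaw": -50, "gripper": 0.6}
  ]
}}

```text
clock: 3.5
tcp_pos: [0.459, 0.402, 0.2578]
orientation: [0.596, 3.083, 0.002]
contact_force: [-0.5, 0.3, 0.3]
grip_width: 0.0512
gripper_force: 0.0
```

Emit:
{"name": "send_rows", "arguments": {
  "steps": [
    {"dx": 0, "dy": 0, "dz": 0, "yaw": -10, "gripper": 0.6},
    {"dx": 0, "dy": 0, "dz": 0, "yaw": -20, "gripper": 0.6},
    {"dx": 0, "dy": 0, "dz": 0, "yaw": -22, "gripper": 0.6},
    {"dx": 0, "dy": 0, "dz": 0, "yaw": -22, "gripper": 0.6}
  ]
}}

```text
clock: 4.0
tcp_pos: [0.46, 0.4006, 0.2569]
orientation: [0.008, 3.141, 0.0]
contact_force: [0.1, 0.0, -0.6]
grip_width: 0.051
gripper_force: 0.0
```

```bash
python3 -c "
from move import *
o=status.get_obs(); print(o['clock'],o['joints'].round(3),o['tcp_pos'])
f=grab('wrist'); save(f,'pics/w3.png')
print(rel((.46,.40,.25),180))"
```

```text
4.0 [-0.148  0.531 -0.933  1.671  0.458  1.174  0.369] [0.4599969  0.40055428 0.25687262]
(array([-0.01, -0.06,  0.68]), 'toolx dir', np.float64(179.7), 'yaw', np.float64(-0.2595288906349822))
```

View pics/w3.png

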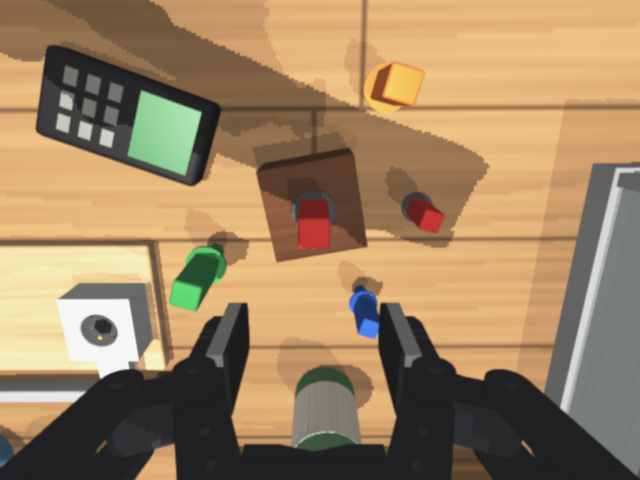

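The wrist view shows the red grip's top face at (314,232), in the holder between the open fingers' line. The small red key is at (428,215), clear of the fingers.

```bash
python3 -c "
from move import *
f=load('wrist'); hsv=cv2.cvtColor(f['color'],cv2.COLOR_RGB2HSV); H,S,V=[a.astype(int) for a in cv2.split(hsv)]
P=cloud(f);z=P[...,2]
m=(((H<6)|(H>174))&(S>130)&(abs(z-.116)<.006)); m[:,360:]=0; m[:180]=0
print(cv2.minAreaRect((P[m][:,:2]*1000).astype(np.float32)),np.median(z[m]))
c=np.argwhere(m)[:,::-1]; print(cv2.minAreaRect((plane(f,c,.116)[:,:2]*1000).astype(np.float32)), c.min(0),c.max(0))
h=(abs(z-.052)<.004)&(abs(P[...,0]-.46)<.07)&(abs(P[...,1]-.4)<.07);print(cv2.minAreaRect((P[h][:,:2]*1000).astype(np.float32)))
h=(z<.09)&(z>.053)&(abs(P[...,0]-.46)<.03)&(abs(P[...,1]-.4)<.03)&(S<80);print('flange',P[h].mean(0) if h.any() else 0)
"
```

```text
((460.65191650390625, 400.7779541015625), (22.18014144897461, 21.4008731842041), 0.08927271515130997) 0.11614350055864522
((459.7403869628906, 400.8602294921875), (21.2833251953125, 22.762027740478516), 89.71749114990234) [298 216] [329 248]
((460.7071533203125, 400.5211486816406), (80.6233901977539, 80.09933471679688), 10.116911888122559)
flange [0.45336684 0.40137175 0.05618045]
```

Emit:
{"name": "send_rows", "arguments": {
  "steps": [
    {"dx": 0, "dy": 0, "dz": 5, "yaw": 0, "gripper": 0.6},
    {"dx": 0, "dy": 0, "dz": 9, "yaw": 0, "gripper": 0.6},
    {"dx": 0, "dy": 0, "dz": 13, "yaw": 0, "gripper": 0.6},
    {"dx": 0, "dy": 0, "dz": 16, "yaw": 0, "gripper": 0.6},
    {"dx": 0, "dy": 0, "dz": 16, "yaw": 0, "gripper": 0.6}
  ],
  "force": 60
}}

```text
clock: 4.68
tcp_pos: [0.4588, 0.3993, 0.0944]
orientation: [-0.004, -3.139, 0.005]
contact_force: [-0.6, 0.2, -0.0]
grip_width: 0.0514
gripper_force: 0.0
```

Emit:
{"name": "send_rows", "arguments": {
  "steps": [
    {"dx": 0, "dy": 0, "dz": 0, "yaw": 0, "gripper": 0.2},
    {"dx": 0, "dy": 0, "dz": 0, "yaw": 0, "gripper": 0.2},
    {"dx": 0, "dy": 0, "dz": 0, "yaw": 0, "gripper": 0.1},
    {"dx": 0, "dy": 0, "dz": 0, "yaw": 0, "gripper": 0.1},
    {"dx": 0, "dy": 0, "dz": 0, "yaw": 0, "gripper": 0.1}
  ]
}}

```text
clock: 5.3
tcp_pos: [0.4603, 0.4016, 0.0982]
orientation: [0.001, 3.139, 0.003]
contact_force: [-0.2, -0.4, 7.9]
grip_width: 0.0216
gripper_force: 59.4
```

Emit:
{"name": "send_rows", "arguments": {
  "steps": [
    {"dx": 0, "dy": 0, "dz": -2, "yaw": 0, "gripper": 0.1},
    {"dx": 0, "dy": 0, "dz": -6, "yaw": 0, "gripper": 0.1},
    {"dx": 0, "dy": 0, "dz": -11, "yaw": 0, "gripper": 0.1},
    {"dx": 0, "dy": 0, "dz": -15, "yaw": 0, "gripper": 0.1},
    {"dx": 0, "dy": 0, "dz": -15, "yaw": 0, "gripper": 0.1}
  ]
}}

```text
clock: 5.92
tcp_pos: [0.4603, 0.4024, 0.251]
orientation: [0.001, 3.136, 0.007]
contact_force: [0.3, -0.1, -2.1]
grip_width: 0.0217
gripper_force: 59.1
```

```bash
python3 -c "
from move import *
o=status.get_obs(); print(o['clock'],o['joints'].round(3),o['tcp_pos'],o['grip_width'])
f=grab('side'); p=proj(f,o['tcp_pos']-[0,0,.07])[0].astype(int); print(p); u,v=p
save(f,'pics/s3.png',(u-50,v-45,u+50,v+45),7)
f=grab('wrist')
print(rel((.5728,.2032,.25),210))"
```

```text
5.925 [-0.15   0.537 -0.932  1.679  0.467  1.158  0.365] [0.46032614 0.40235813 0.25101768] 0.02169095008289145
[252 294]
(array([-11.34, -19.69,  -0.31]), 'toolx dir', np.float64(180.0), 'yaw', np.float64(-30.036324832686034))
```

View pics/s3.png

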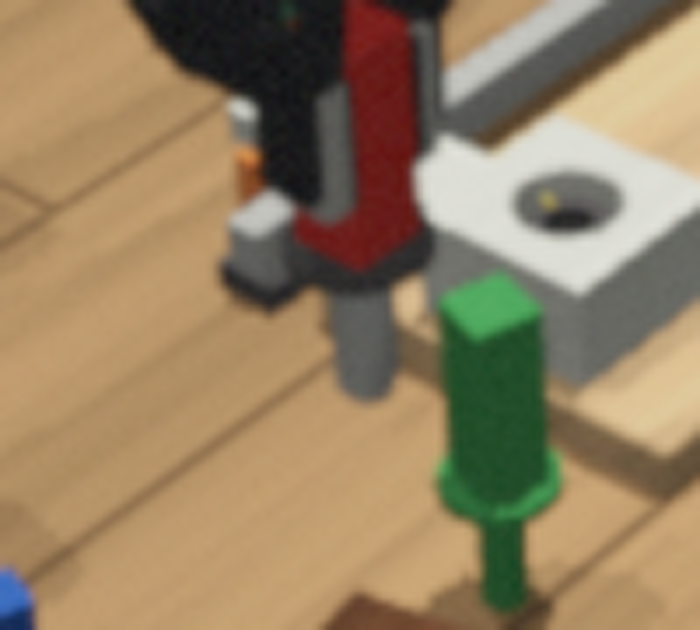

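```bash
python3 -c "
from h import *
f=load('side'); a=f['color'].astype(int)
for v in range(292,304,2): print(v,[tuple(a[v,u])[0] for u in range(246,262)],[int(a[v,u,0]-a[v,u,2]) for u in range(246,262)])
"
```

```text
292 [np.int64(173), np.int64(157), np.int64(126), np.int64(99), np.int64(87), np.int64(89), np.int64(89), np.int64(93), np.int64(90), np.int64(92), np.int64(89), np.int64(101), np.int64(169), np.int64(206), np.int64(215), np.int64(210)] [75, 67, 46, 21, 5, 1, 3, 2, 3, 2, 3, 15, 58, 70, 72, 71]
294 [np.int64(177), np.int64(159), np.int64(128), np.int64(101), np.int64(92), np.int64(91), np.int64(94), np.int64(95), np.int64(94), np.int64(93), np.int64(92), np.int64(93), np.int64(138), np.int64(182), np.int64(199), np.int64(180)] [77, 69, 52, 22, 5, 2, 3, 3, 4, 4, 2, 9, 44, 66, 72, 67]
296 [np.int64(180), np.int64(164), np.int64(135), np.int64(105), np.int64(92), np.int64(93), np.int64(93), np.int64(94), np.int64(92), np.int64(93), np.int64(89), np.int64(84), np.int64(92), np.int64(111), np.int64(134), np.int64(156)] [78, 72, 60, 29, 7, 4, 2, 3, 3, 2, 3, 2, 20, 40, 54, 60]
298 [np.int64(181), np.int64(184), np.int64(180), np.int64(148), np.int64(103), np.int64(93), np.int64(93), np.int64(95), np.int64(94), np.int64(91), np.int64(88), np.int64(85), np.int64(88), np.int64(104), np.int64(113), np.int64(114)] [78, 78, 76, 55, 14, 4, 3, 4, 3, 3, 4, 4, 15, 34, 45, 45]
300 [np.int64(181), np.int64(170), np.int64(155), np.int64(130), np.int64(104), np.int64(94), np.int64(95), np.int64(96), np.int64(94), np.int64(89), np.int64(87), np.int64(80), np.int64(84), np.int64(100), np.int64(110), np.int64(114)] [78, 76, 69, 46, 15, 4, 4, 2, 3, 3, 3, 2, 13, 36, 47, 47]
302 [np.int64(150), np.int64(160), np.int64(170), np.int64(156), np.int64(119), np.int64(93), np.int64(94), np.int64(94), np.int64(91), np.int64(87), np.int64(85), np.int64(86), np.int64(115), np.int64(144), np.int64(141), np.int64(128)] [69, 71, 74, 60, 27, 6, 3, 3, 3, 1, 3, 6, 36, 61, 64, 58]
```

Emit:
{"name": "send_rows", "arguments": {
  "steps": [
    {"dx": 0, "dy": 0, "dz": 0, "yaw": -10, "gripper": 0.1},
    {"dx": 0, "dy": 0, "dz": 0, "yaw": -20, "gripper": 0.1},
    {"dx": 0, "dy": 0, "dz": 0, "yaw": -30, "gripper": 0.1},
    {"dx": 0, "dy": 0, "dz": 0, "yaw": -30, "gripper": 0.1},
    {"dx": 0, "dy": 0, "dz": 0, "yaw": -30, "gripper": 0.1}
  ]
}}

```text
clock: 6.65
tcp_pos: [0.4593, 0.4002, 0.2455]
orientation: [0.807, -3.035, 0.001]
contact_force: [0.8, -0.1, -1.9]
grip_width: 0.0216
gripper_force: 58.9
```

```bash
cp /tmp/side.npz /tmp/sideA.npz; python3 -c "
from move import *
g=grab('side'); f=load('sideA')
def w(f):
    a=f['color'].astype(float); c=a[...,0]-a[...,2]; r=[]
    for v in range(288,299):
        row=c[v]; L=253
        while row[L]<36: L-=1
        l=L+(row[L]-36)/(row[L]-row[L+1]); Rr=253
        while row[Rr]<36: Rr+=1
        q=Rr-(row[Rr]-36)/(row[Rr]-row[Rr-1]); r.append(round(q-l,2))
    return r
print(w(f)); print(w(g)); print(f['depth'][292,251:256],g['depth'][292,251:256])
a=g['color'].astype(int)
for v in(288,290,292,294,296): print([int(x) for x in a[v,246:262,0]])
X=status.get_obs()['tcp_pos']; print(X, g['K'][0,0])
"
```

```text
[np.float64(26.37), np.float64(24.43), np.float64(10.12), np.float64(9.24), np.float64(9.09), np.float64(9.08), np.float64(9.24), np.float64(9.67), np.float64(10.03), np.float64(9.73), np.float64(9.72)]
[np.float64(13.5), np.float64(22.02), np.float64(67.91), np.float64(55.39), np.float64(12.06), np.float64(10.6), np.float64(9.4), np.float64(9.58), np.float64(9.87), np.float64(9.96), np.float64(10.14)]
[0.9809885  0.9812251  0.97890306 0.97779346 0.98085016] [0.9676115  0.9675428  0.97037053 0.9707464  0.9702217 ]
[60, 77, 95, 98, 98, 98, 97, 98, 97, 97, 101, 104, 104, 96, 72, 48]
[60, 51, 55, 56, 58, 50, 49, 45, 50, 45, 49, 49, 49, 50, 43, 48]
[150, 116, 76, 57, 47, 50, 47, 42, 43, 47, 47, 45, 49, 69, 137, 166]
[174, 157, 130, 119, 107, 85, 77, 76, 78, 81, 83, 87, 89, 101, 168, 173]
[178, 163, 137, 121, 111, 93, 85, 92, 92, 94, 95, 92, 88, 88, 116, 149]
[0.45939343 0.40034578 0.24574488] 597.4448706997505
```

```bash
python3 -c "
from move import *
o=status.get_obs(); print(o['joints'].round(3)); print(rel((.5728,.2032,.25),214))"
```

```text
[-0.086  0.591 -1.044  1.679  0.544  1.194  0.826]
(array([ -0.03, -22.74,  -0.42]), 'toolx dir', np.float64(-150.2), 'yaw', np.float64(-4.172213448293576))
```

Emit:
{"name": "send_rows", "arguments": {
  "steps": [
    {"dx": 0, "dy": -5, "dz": -0.5, "yaw": -2, "gripper": 0.1},
    {"dx": 0, "dy": -10, "dz": -0.5, "yaw": -4, "gripper": 0.1},
    {"dx": 0, "dy": -15, "dz": -0.5, "yaw": -4, "gripper": 0.1},
    {"dx": 0, "dy": -20, "dz": -0.5, "yaw": -4, "gripper": 0.1},
    {"dx": 0, "dy": -22.7, "dz": -0.5, "yaw": -4, "gripper": 0.1}
  ]
}}

```text
clock: 7.32
tcp_pos: [0.5746, 0.2005, 0.2509]
orientation: [0.909, -3.007, 0.003]
contact_force: [-0.2, -0.2, -2.3]
grip_width: 0.0215
gripper_force: 59.2
```

Emit:
{"name": "send_rows", "arguments": {
  "steps": [
    {"dx": 0, "dy": 0, "dz": 0, "yaw": 0, "gripper": 0.1},
    {"dx": 0, "dy": 0, "dz": 0, "yaw": 0, "gripper": 0.1}
  ]
}}

```text
clock: 7.58
tcp_pos: [0.5723, 0.205, 0.2514]
orientation: [0.918, -3.004, -0.001]
contact_force: [0.3, 0.6, -1.5]
grip_width: 0.0212
gripper_force: 59.2
```

```bash
python3 -c "
from move import *
o=status.get_obs(); print(o['joints'].round(3),o['tcp_pos'],o['contact_force']); print(rel((.5728,.2032,.112),214))
f=grab('side'); p=proj(f,[.5728,.2032,.08])[0].astype(int); u,v=p
print(p,'tip expect',proj(f,o['tcp_pos']-[0,0,.088]),'socket',proj(f,[.5728,.2032,.046]))
save(f,'pics/s4.png',(u-50,v-45,u+50,v+45),7)
"
```

```text
[ 0.301  0.591 -1.065  1.677  0.548  1.206  1.268] [0.57232068 0.20502077 0.25140338] [ 0.30054824  0.58941705 -1.48717217]
(array([ 0.06, -0.19, 13.94]), 'toolx dir', np.float64(-146.0), 'yaw', np.float64(-0.010949043425512173))
[281 265] tip expect [[279.25089613 232.15055856]] socket [[281.58221261 279.06649191]]
```

View pics/s4.png

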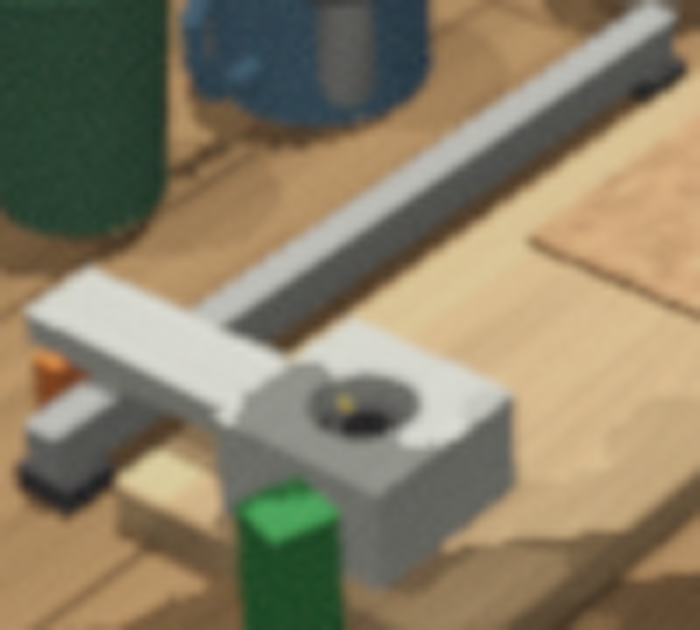

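The side crop shows the clamp hole at (283,277), half in the arm's shadow. The key isn't in this crop. I'll cross-check the block centre by depth.

Emit:
{"name": "send_rows", "arguments": {
  "steps": [
    {"dx": 0, "dy": 0, "dz": 0, "yaw": -10, "gripper": 0.1},
    {"dx": 0, "dy": 0, "dz": 0, "yaw": -20, "gripper": 0.1},
    {"dx": 0, "dy": 0, "dz": 0, "yaw": -30, "gripper": 0.1},
    {"dx": 0, "dy": 0, "dz": 0, "yaw": -40, "gripper": 0.1},
    {"dx": 0, "dy": 0, "dz": 0, "yaw": -50, "gripper": 0.1}
  ]
}}

```text
clock: 8.25
tcp_pos: [0.5722, 0.2056, 0.2516]
orientation: [-2.111, 2.327, 0.0]
contact_force: [-0.1, -0.6, -1.3]
grip_width: 0.0217
gripper_force: 59.3
```

Emit:
{"name": "send_rows", "arguments": {
  "steps": [
    {"dx": 0, "dy": 0, "dz": 0, "yaw": -10, "gripper": 0.1},
    {"dx": 0, "dy": 0, "dz": 0, "yaw": -10, "gripper": 0.1},
    {"dx": 0, "dy": 0, "dz": 0, "yaw": -10, "gripper": 0.1},
    {"dx": 0, "dy": 0, "dz": 0, "yaw": -10, "gripper": 0.1}
  ]
}}

```text
clock: 8.75
tcp_pos: [0.5729, 0.2043, 0.2515]
orientation: [-2.296, 2.145, -0.001]
contact_force: [-0.4, 0.3, -0.9]
grip_width: 0.0216
gripper_force: 59.3
```

```bash
python3 -c "
from move import *
o=status.get_obs(); print(o['joints'].round(3),o['tcp_pos'],o['contact_force']); print(rel((.5728,.2032,.112),274))
for n in('side','top'):
    f=load(n); P=cloud(f); z=P[...,2]; m=(abs(z-.054)<.003)&(abs(P[...,1]-.203)<.05)&(P[...,0]>.53)&(P[...,0]<.605)
    q=P[m]; print(n,'x edge',np.percentile(q[:,0],[.5,2]),'y',np.percentile(q[:,1],[.5,2,98,99.5]),q[:,2].mean())
f=grab('wrist'); save(f,'pics/w4.png',(170,100,470,325),2.6); 
"
```

```text
[ 0.402  0.718 -1.289  1.671  0.714  1.31   2.189] [0.5728979  0.20433162 0.25148648] [-0.42270267  0.34355957 -0.92326649]
(array([ 0.11,  0.02, 13.95]), 'toolx dir', np.float64(-86.1), 'yaw', np.float64(-0.1014126270839597))
side x edge [0.53630311 0.53833261] y [0.17304517 0.17404893 0.23627656 0.23791662] 0.052205635487219244
top x edge [0.54033115 0.54047737] y [0.17029688 0.17183122 0.23330659 0.23457602] 0.05441021575556162
```

View pics/w4.png

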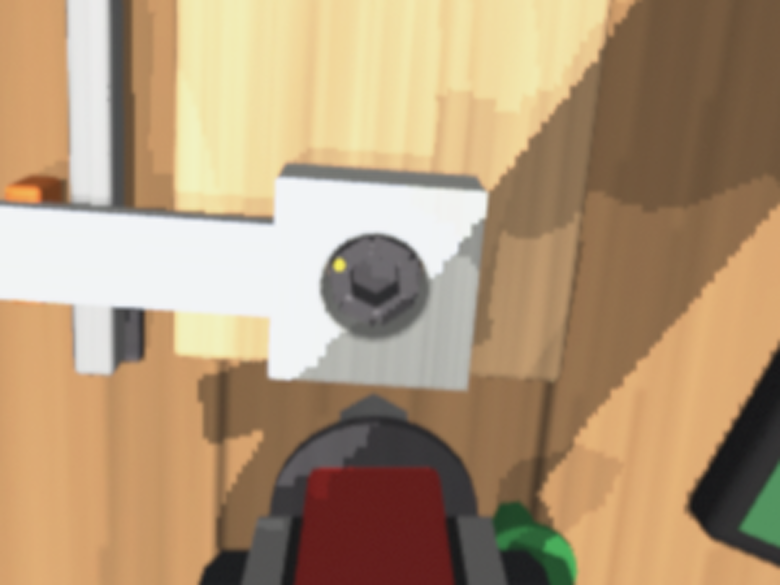

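The wrist view shows the hole centre at about (314,210). The socket's hex corners run along the image vertical, and the key's hex corner points the same way at (313,253), so the hex phase matches.

```bash
python3 -c "
from move import *
f=load('wrist'); hsv=cv2.cvtColor(f['color'],cv2.COLOR_RGB2HSV); H,S,V=[a.astype(int) for a in cv2.split(hsv)]
k=np.zeros((480,640),np.uint8); k[185:236,288:342]=((V<135)|(S>120))[185:236,288:342]
c=max(cv2.findContours(k,0,1)[0],key=cv2.contourArea); e=cv2.fitEllipse(cv2.convexHull(c)); print(e, plane(f,e[0],.054))
y=np.argwhere((k>0)&(S>110)&(H>20)&(H<40)&(V>120)); d=plane(f,y.mean(0)[::-1],.046)[0]; X=plane(f,e[0],.054)[0]; print('dot',d,np.degrees(np.arctan2(d[1]-X[1],d[0]-X[0])))
P=cloud(f); z=P[...,2]; m=(abs(z-.054)<.003)&(abs(P[...,1]-.203)<.05)&(P[...,0]>.53)&(P[...,0]<.605); q=P[m]; print(np.percentile(q[:,0],[.5,2]),np.percentile(q[:,1],[.5,2,98,99.5]))
"
```

```text
((313.83905029296875, 209.81088256835938), (40.139747619628906, 40.50019836425781), 111.0812759399414) [[0.57246597 0.20304346 0.054     ]]
dot [0.5843315  0.19871035 0.046     ] -20.06143986148835
[0.54075849 0.54156062] [0.17141445 0.17184375 0.23439426 0.23518428]
```

Emit:
{"name": "send_rows", "arguments": {
  "steps": [
    {"dx": 0.1, "dy": 0, "dz": 4, "yaw": -2, "gripper": 0.1},
    {"dx": 0.1, "dy": 0, "dz": 8, "yaw": -2, "gripper": 0.1},
    {"dx": 0.1, "dy": 0, "dz": 10.5, "yaw": -2, "gripper": 0.1},
    {"dx": 0.1, "dy": 0, "dz": 10.8, "yaw": -2, "gripper": 0.1},
    {"dx": 0.1, "dy": 0, "dz": 10.8, "yaw": -2, "gripper": 0.1}
  ]
}}

```text
clock: 9.43
tcp_pos: [0.5736, 0.2037, 0.1445]
orientation: [-2.333, 2.102, -0.0]
contact_force: [-0.5, 0.3, -1.5]
grip_width: 0.0215
gripper_force: 59.2
```

Emit:
{"name": "send_rows", "arguments": {
  "steps": [
    {"dx": 0, "dy": 0, "dz": 0.5, "yaw": 0, "gripper": 0.1},
    {"dx": 0, "dy": 0, "dz": 0.9, "yaw": 0, "gripper": 0.1},
    {"dx": 0, "dy": 0, "dz": 1.2, "yaw": 0, "gripper": 0.1},
    {"dx": 0, "dy": 0, "dz": 1.5, "yaw": 0, "gripper": 0.1},
    {"dx": 0, "dy": 0, "dz": 1.5, "yaw": 0, "gripper": 0.1}
  ]
}}

```text
clock: 10.05
tcp_pos: [0.573, 0.2029, 0.128]
orientation: [2.334, -2.102, -0.0]
contact_force: [0.0, 0.4, -2.3]
grip_width: 0.0209
gripper_force: 59.2
```

Emit:
{"name": "send_rows", "arguments": {
  "steps": [
    {"dx": 0, "dy": 0, "dz": 0.4, "yaw": 0, "gripper": 0.1},
    {"dx": 0, "dy": 0, "dz": 0.8, "yaw": 0, "gripper": 0.1},
    {"dx": 0, "dy": 0, "dz": 1.1, "yaw": 0, "gripper": 0.1},
    {"dx": 0, "dy": 0, "dz": 1.3, "yaw": 0, "gripper": 0.1},
    {"dx": 0, "dy": 0, "dz": 1.3, "yaw": 0, "gripper": 0.1}
  ]
}}

```text
clock: 10.68
tcp_pos: [0.573, 0.203, 0.1151]
orientation: [2.334, -2.102, -0.0]
contact_force: [-0.6, 0.0, -1.9]
grip_width: 0.0214
gripper_force: 59.4
```

Emit:
{"name": "send_rows", "arguments": {
  "steps": [
    {"dx": 0, "dy": 0, "dz": 0, "yaw": 8, "gripper": 0.1},
    {"dx": 0, "dy": 0, "dz": 0, "yaw": 16, "gripper": 0.1},
    {"dx": 0, "dy": 0, "dz": 0, "yaw": 24, "gripper": 0.1},
    {"dx": 0, "dy": 0, "dz": 0, "yaw": 32, "gripper": 0.1},
    {"dx": 0, "dy": 0, "dz": 0, "yaw": 40, "gripper": 0.1}
  ]
}}

```text
clock: 11.3
tcp_pos: [0.5726, 0.2028, 0.1151]
orientation: [1.468, -2.776, 0.0]
contact_force: [-1.3, -0.8, -3.3]
grip_width: 0.0211
gripper_force: 59.2
```

```bash
python3 -c "
from move import *
o=status.get_obs(); print(o['joints'].round(3),o['tcp_pos'],o['contact_force'],o['moment']); print(rel((.5727,.2032,.115),0))"
```

```text
[ 0.275  0.779 -1.038  1.786  0.773  1.047  1.485] [0.57258951 0.20284708 0.11512478] [-1.298069   -0.81457212 -3.32040643] [-0.10850061  0.30811833  0.10283545]
(array([-0.04,  0.01,  0.01]), 'toolx dir', np.float64(-124.3), 'yaw', np.float64(-124.2544141381895))
```

Moment z is 0.10 N m, so the screw is turning.

Emit:
{"name": "send_rows", "arguments": {
  "steps": [
    {"dx": 0, "dy": 0, "dz": 0, "yaw": 10, "gripper": 0.1},
    {"dx": 0, "dy": 0, "dz": 0, "yaw": 20, "gripper": 0.1},
    {"dx": 0, "dy": 0, "dz": 0, "yaw": 30, "gripper": 0.1},
    {"dx": 0, "dy": 0, "dz": 0, "yaw": 40, "gripper": 0.1},
    {"dx": 0, "dy": 0, "dz": 0, "yaw": 50, "gripper": 0.1}
  ]
}}

```text
clock: 11.92
tcp_pos: [0.5725, 0.2033, 0.1152]
orientation: [0.156, -3.137, -0.0]
contact_force: [-0.3, 0.9, -5.0]
grip_width: 0.0214
gripper_force: 59.1
```

Emit:
{"name": "send_rows", "arguments": {
  "steps": [
    {"dx": 0, "dy": 0, "dz": 0, "yaw": 10, "gripper": 0.1},
    {"dx": 0, "dy": 0, "dz": 0, "yaw": 20, "gripper": 0.1},
    {"dx": 0, "dy": 0, "dz": 0, "yaw": 30, "gripper": 0.1},
    {"dx": 0, "dy": 0, "dz": 0, "yaw": 40, "gripper": 0.1},
    {"dx": 0, "dy": 0, "dz": 0, "yaw": 50, "gripper": 0.1}
  ]
}}

```text
clock: 12.55
tcp_pos: [0.5727, 0.2036, 0.1152]
orientation: [-1.184, -2.91, -0.001]
contact_force: [0.0, 0.5, -4.9]
grip_width: 0.0213
gripper_force: 58.9
```

Emit:
{"name": "send_rows", "arguments": {
  "steps": [
    {"dx": 0, "dy": 0, "dz": 0, "yaw": 10, "gripper": 0.1},
    {"dx": 0, "dy": 0, "dz": 0, "yaw": 20, "gripper": 0.1},
    {"dx": 0, "dy": 0, "dz": 0, "yaw": 30, "gripper": 0.1},
    {"dx": 0, "dy": 0, "dz": 0, "yaw": 40, "gripper": 0.1},
    {"dx": 0, "dy": 0, "dz": 0, "yaw": 50, "gripper": 0.1}
  ]
}}

```text
clock: 13.18
tcp_pos: [0.5731, 0.2035, 0.1152]
orientation: [-2.303, -2.137, -0.001]
contact_force: [2.1, 0.5, -5.8]
grip_width: 0.0213
gripper_force: 58.9
```

```bash
python3 -c "
from move import *
o=status.get_obs(); print(o['joints'].round(3),o['tcp_pos'],o['contact_force'],o['moment']); print(rel((.5727,.2032,.115),0))"
```

```text
[-0.099  0.574 -0.462  1.811  0.333  0.834 -0.798] [0.57306702 0.20354463 0.11516846] [ 2.07918065  0.50846852 -5.8135076 ] [ 0.04124237 -0.44505444  0.15915867]
(array([-0.04, -0.03,  0.02]), 'toolx dir', np.float64(85.7), 'yaw', np.float64(85.7166628199775))
```

Emit:
{"name": "send_rows", "arguments": {
  "steps": [
    {"dx": 0, "dy": 0, "dz": 0, "yaw": 8, "gripper": 0.1},
    {"dx": 0, "dy": 0, "dz": 0, "yaw": 16, "gripper": 0.1},
    {"dx": 0, "dy": 0, "dz": 0, "yaw": 24, "gripper": 0.1},
    {"dx": 0, "dy": 0, "dz": 0, "yaw": 32, "gripper": 0.1},
    {"dx": 0, "dy": 0, "dz": 0, "yaw": 40, "gripper": 0.1}
  ]
}}

```text
clock: 13.8
tcp_pos: [0.5733, 0.2033, 0.1151]
orientation: [-2.894, -1.222, -0.001]
contact_force: [2.1, -0.2, -5.9]
grip_width: 0.0214
gripper_force: 59.0
```

Emit:
{"name": "send_rows", "arguments": {
  "steps": [
    {"dx": 0, "dy": 0, "dz": 0, "yaw": 3, "gripper": 0.1},
    {"dx": 0, "dy": 0, "dz": 0, "yaw": 6, "gripper": 0.1},
    {"dx": 0, "dy": 0, "dz": 0, "yaw": 8, "gripper": 0.1},
    {"dx": 0, "dy": 0, "dz": 0, "yaw": 10, "gripper": 0.1}
  ]
}}

```text
clock: 14.3
tcp_pos: [0.5733, 0.2032, 0.1152]
orientation: [-2.988, -0.969, -0.001]
contact_force: [2.7, 0.5, -6.0]
grip_width: 0.0211
gripper_force: 59.0
```

```bash
python3 -c "
from move import *
o=status.get_obs(); print(o['joints'].round(3),o['tcp_pos'],o['contact_force'],o['moment']); print(rel((.5727,.2032,.115),0))"
```

```text
[-0.253  0.544 -0.253  1.822  0.182  0.798 -1.542] [0.57328461 0.20322201 0.11517544] [ 2.72795369  0.45728013 -5.95482041] [ 0.00747809 -0.78177427  0.09393418]
(array([-0.05, -0.03,  0.02]), 'toolx dir', np.float64(35.9), 'yaw', np.float64(35.91429453518856))
```

Emit:
{"name": "send_rows", "arguments": {
  "steps": [
    {"dx": 0, "dy": 0, "dz": 0, "yaw": 3, "gripper": 0.1},
    {"dx": 0, "dy": 0, "dz": 0, "yaw": 5, "gripper": 0.1},
    {"dx": 0, "dy": 0, "dz": 0, "yaw": 5, "gripper": 0.1}
  ]
}}

```text
clock: 14.68
tcp_pos: [0.5732, 0.2032, 0.1152]
orientation: [-3.027, -0.839, -0.001]
contact_force: [3.8, 0.4, -7.4]
grip_width: 0.0213
gripper_force: 58.9
```

```bash
python3 -c "
from move import *
o=status.get_obs(); print(o['moment'],rel((.5727,.2032,.115),0))"
```

```text
[ 0.11594768 -0.97635577  0.05840135] (array([-0.04, -0.03,  0.02]), 'toolx dir', np.float64(31.0), 'yaw', np.float64(30.98488455267926))
```

Emit:
{"name": "send_rows", "arguments": {
  "steps": [
    {"dx": 0, "dy": 0, "dz": 0, "yaw": 3, "gripper": 0.1},
    {"dx": 0, "dy": 0, "dz": 0, "yaw": 5, "gripper": 0.1},
    {"dx": 0, "dy": 0, "dz": 0, "yaw": 5, "gripper": 0.1}
  ]
}}

```text
clock: 15.05
tcp_pos: [0.5732, 0.2031, 0.1152]
orientation: [3.061, 0.707, 0.0]
contact_force: [4.6, -0.6, -8.8]
grip_width: 0.0214
gripper_force: 58.9
```

```bash
python3 -c "
from move import *
o=status.get_obs(); print(o['moment'],rel((.5727,.2032,.115),0))"
```

```text
[ 0.05583081 -1.08600907  0.05281823] (array([-0.04, -0.03,  0.02]), 'toolx dir', np.float64(26.0), 'yaw', np.float64(26.00353238233913))
```

```bash
python3 -c "
from move import *
f=grab('wrist'); save(f,'pics/w5.png',(170,160,470,385),2.6)
"
```

```text
(no output)
```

View pics/w5.png

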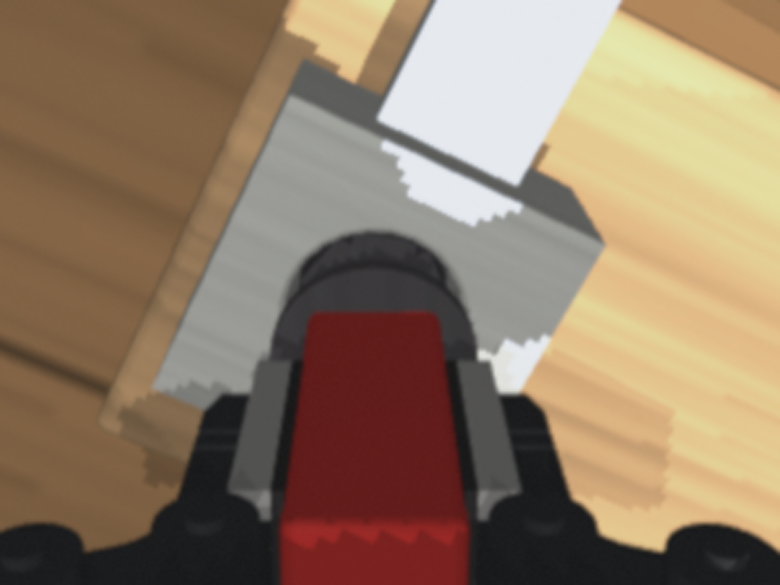

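The wrist crop shows the red grip still square in the pads and the flange over the hole at (315,255). The key has turned with the gripper, so I carry on to the stop.

Emit:
{"name": "send_rows", "arguments": {
  "steps": [
    {"dx": 0, "dy": 0, "dz": 0, "yaw": 3, "gripper": 0.1},
    {"dx": 0, "dy": 0, "dz": 0, "yaw": 5, "gripper": 0.1},
    {"dx": 0, "dy": 0, "dz": 0, "yaw": 5, "gripper": 0.1}
  ]
}}

```text
clock: 15.48
tcp_pos: [0.5731, 0.203, 0.1152]
orientation: [3.089, 0.573, 0.0]
contact_force: [5.2, 0.2, -9.4]
grip_width: 0.0217
gripper_force: 59.0
```

```bash
python3 -c "
from move import *
o=status.get_obs(); print(o['moment'],o['tau'].round(2),rel((.5727,.2032,.115),0))"
```

```text
[ 0.08950794 -1.25307579  0.12049517] [ -0.67 -61.83  -2.5  -22.3   -0.63   1.47  -0.25] (array([-0.04, -0.03,  0.02]), 'toolx dir', np.float64(21.0), 'yaw', np.float64(21.00831134517051))
```

Emit:
{"name": "send_rows", "arguments": {
  "steps": [
    {"dx": 0, "dy": 0, "dz": 0, "yaw": 3, "gripper": 0.1},
    {"dx": 0, "dy": 0, "dz": 0, "yaw": 5, "gripper": 0.1},
    {"dx": 0, "dy": 0, "dz": 0, "yaw": 5, "gripper": 0.1}
  ]
}}

```text
clock: 15.85
tcp_pos: [0.5732, 0.203, 0.1154]
orientation: [3.111, 0.437, 0.0]
contact_force: [4.0, 0.3, -7.6]
grip_width: 0.0214
gripper_force: 59.2
```

```bash
python3 -c "
from move import *
o=status.get_obs(); print(o['moment'],o['tau'].round(2),rel((.5727,.2032,.115),0))"
```

```text
[-0.00430063 -1.06503605  0.09053816] [ -0.8  -60.87  -2.21 -22.05  -0.67   1.31  -0.27] (array([-0.04, -0.03,  0.04]), 'toolx dir', np.float64(16.0), 'yaw', np.float64(16.01001870494838))
```

Emit:
{"name": "send_rows", "arguments": {
  "steps": [
    {"dx": 0, "dy": 0, "dz": 0, "yaw": 3, "gripper": 0.1},
    {"dx": 0, "dy": 0, "dz": 0, "yaw": 5, "gripper": 0.1},
    {"dx": 0, "dy": 0, "dz": 0, "yaw": 5, "gripper": 0.1}
  ]
}}

```text
clock: 16.23
tcp_pos: [0.5732, 0.203, 0.1155]
orientation: [3.127, 0.301, 0.001]
contact_force: [3.9, -0.1, -5.7]
grip_width: 0.0217
gripper_force: 59.4
```

```bash
python3 -c "
from move import *
o=status.get_obs(); print(o['moment'],o['tau'].round(2),o['joints'].round(2),rel((.5727,.2032,.115),0))"
```

```text
[-0.09832618 -1.03548382  0.07981125] [ -0.98 -59.77  -1.98 -21.75  -0.68   1.12  -0.24] [-0.33  0.53 -0.15  1.83  0.1   0.79 -1.91] (array([-0.05, -0.03,  0.05]), 'toolx dir', np.float64(11.0), 'yaw', np.float64(10.999619542512193))
```

Emit:
{"name": "send_rows", "arguments": {
  "steps": [
    {"dx": 0, "dy": 0, "dz": 0, "yaw": 3, "gripper": 0.1},
    {"dx": 0, "dy": 0, "dz": 0, "yaw": 5, "gripper": 0.1},
    {"dx": 0, "dy": 0, "dz": 0, "yaw": 5, "gripper": 0.1}
  ]
}}

```text
clock: 16.6
tcp_pos: [0.5732, 0.203, 0.1156]
orientation: [3.137, 0.164, 0.001]
contact_force: [3.4, -0.7, -4.0]
grip_width: 0.0217
gripper_force: 59.7
```

```bash
python3 -c "
from move import *
o=status.get_obs(); print(o['moment'],o['tau'].round(2),o['joints'].round(2),rel((.5727,.2032,.115),0))"
```

```text
[-0.28675825 -0.90939439 -0.00625136] [ -1.17 -58.59  -1.78 -21.45  -0.7    0.91  -0.21] [-0.35  0.53 -0.12  1.83  0.09  0.79 -1.99] (array([-0.05, -0.03,  0.06]), 'toolx dir', np.float64(6.0), 'yaw', np.float64(5.997635144814524))
```

```bash
cp /tmp/wrist.npz /tmp/wprev.npz; python3 -c "
from move import *
o=status.get_obs(); g=grab('wrist'); f0=load('wprev')
def edges(f):
    hsv=cv2.cvtColor(f['color'],cv2.COLOR_RGB2HSV); H,S,V=[a.astype(int) for a in cv2.split(hsv)]
    m=((H<6)|(H>174))&(S>130); m[:,:230]=0; m[:,400:]=0
    r=[]
    for v in range(282,372,10):
        u=np.where(m[v])[0]; r.append((v,int(u.min()),int(u.max())) if len(u) else v)
    for u in(285,295,305,315,325,335,345):
        w=np.where(m[:,u])[0]; r.append((u,int(w.min()) if len(w) else None))
    return r
print(edges(f0)); print(edges(g))
"
```

```text
[(282, 289, 337), (292, 287, 339), (302, 286, 341), (312, 285, 342), (322, 283, 344), (332, 282, 345), (342, 280, 346), (352, 279, 348), (362, 277, 350), (285, 306), (295, 280), (305, 280), (315, 280), (325, 280), (335, 280), (345, 328)]
[(282, 289, 337), (292, 287, 339), (302, 286, 341), (312, 285, 342), (322, 283, 344), (332, 282, 345), (342, 281, 347), (352, 280, 348), (362, 278, 350), (285, 305), (295, 280), (305, 280), (315, 280), (325, 280), (335, 280), (345, 328)]
```

Emit:
{"name": "send_rows", "arguments": {
  "steps": [
    {"dx": 0, "dy": 0, "dz": 0, "yaw": 4, "gripper": 0.1},
    {"dx": 0, "dy": 0, "dz": 0, "yaw": 7, "gripper": 0.1},
    {"dx": 0, "dy": 0, "dz": 0, "yaw": 10, "gripper": 0.1},
    {"dx": 0, "dy": 0, "dz": 0, "yaw": 10, "gripper": 0.1}
  ]
}}

```text
clock: 17.15
tcp_pos: [0.5731, 0.203, 0.1156]
orientation: [3.14, -0.109, 0.0]
contact_force: [2.3, -0.4, -2.0]
grip_width: 0.0214
gripper_force: 60.0
```

```bash
python3 -c "
from move import *
o=status.get_obs(); print(o['moment'],o['tau'].round(2),o['joints'].round(2),rel((.5727,.2032,.115),0))"
```

```text
[-0.32344121 -0.70159983  0.03620096] [ -1.38 -57.44  -1.2  -21.31  -0.68   0.63  -0.24] [-0.38  0.53 -0.08  1.83  0.06  0.78 -2.13] (array([-0.04, -0.02,  0.06]), 'toolx dir', np.float64(-4.0), 'yaw', np.float64(-3.9757754300762826))
```

Emit:
{"name": "send_rows", "arguments": {
  "steps": [
    {"dx": 0, "dy": 0, "dz": -3, "yaw": 0, "gripper": 0.1},
    {"dx": 0, "dy": 0, "dz": -7, "yaw": 0, "gripper": 0.1},
    {"dx": 0, "dy": 0, "dz": -11, "yaw": 0, "gripper": 0.1},
    {"dx": 0, "dy": 0, "dz": -13.6, "yaw": 0, "gripper": 0.1},
    {"dx": 0, "dy": 0, "dz": -13.6, "yaw": 0, "gripper": 0.1}
  ]
}}

```text
clock: 17.77
tcp_pos: [0.5732, 0.204, 0.2531]
orientation: [-3.138, 0.107, -0.003]
contact_force: [0.5, -0.6, -2.3]
grip_width: 0.0217
gripper_force: 60.5
```

```bash
python3 -c "
from move import *
o=status.get_obs(); print(o['tcp_pos'],o['joints'].round(2))
f=grab('wrist'); save(f,'pics/w6.png',(220,150,420,300),4)
hsv=cv2.cvtColor(f['color'],cv2.COLOR_RGB2HSV); H,S,V=[a.astype(int) for a in cv2.split(hsv)]
y=np.argwhere((S>110)&(H>20)&(H<40)&(V>120)); c=proj(f,[.5726,.2032,.05])[0]; y=y[np.hypot(*(y[:,::-1]-c).T)<20]; print(c,len(y))
if len(y): d=plane(f,y.mean(0)[::-1],.046)[0]; print(d,np.degrees(np.arctan2(d[1]-.2032,d[0]-.5726)))
"
```

```text
[0.57324497 0.20395135 0.25314586] [-0.38  0.37 -0.09  1.72  0.04  1.05 -2.11]
[315.17582609 210.67469529] 0
```

View pics/w6.png

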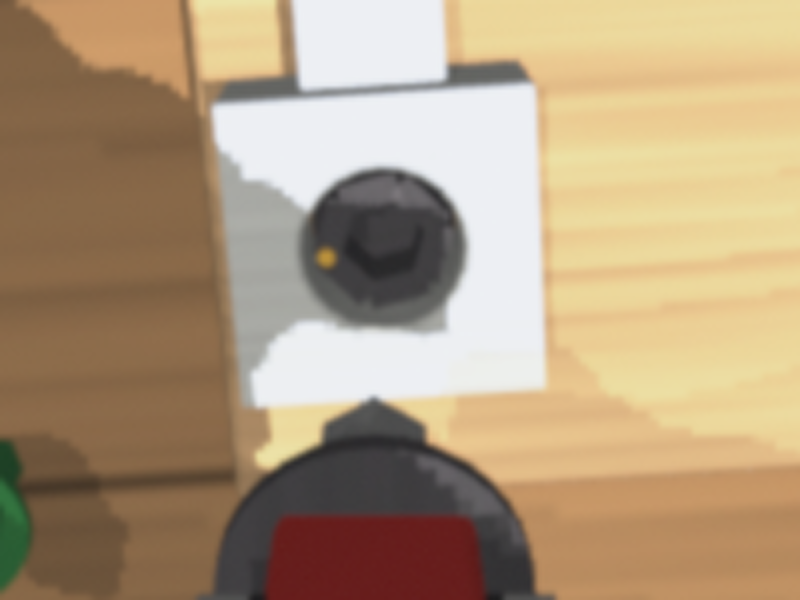

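The crop shows the dot at (326,258), left and slightly below the hole centre (383,247), so about +100° in the world. The screw sits at its stop. I'll check that in numbers.

```bash
python3 -c "
from move import *
f=load('wrist')
d=plane(f,[220+326/4,150+258/4],.046)[0]
for c in ([.5726,.2032],plane(f,[220+383/4,150+247/4],.054)[0]): print(c,d,np.degrees(np.arctan2(d[1]-c[1],d[0]-c[0])))
print(rel((.4605,.4007,.25),None))
"
```

```text
[0.5726, 0.2032] [0.56906754 0.21495171 0.046     ] 106.73031783076597
[0.57267496 0.20273302 0.054     ] [0.56906754 0.21495171 0.046     ] 106.44860451621757
(array([-12.52, -18.91,   0.14]), 'toolx dir', np.float64(-3.9), 'yaw', None)
```

Emit:
{"name": "send_rows", "arguments": {
  "steps": [
    {"dx": 0, "dy": 0, "dz": 4, "yaw": 8, "gripper": 0.1},
    {"dx": 0, "dy": 0.1, "dz": 8, "yaw": 11, "gripper": 0.1},
    {"dx": 0, "dy": 0.1, "dz": 11, "yaw": 11, "gripper": 0.1},
    {"dx": 0, "dy": 0.1, "dz": 12, "yaw": 11, "gripper": 0.1},
    {"dx": 0, "dy": 0.1, "dz": 12.5, "yaw": 11, "gripper": 0.1}
  ]
}}

```text
clock: 18.45
tcp_pos: [0.5724, 0.2024, 0.1255]
orientation: [3.114, -0.409, -0.003]
contact_force: [0.2, 0.8, -0.9]
grip_width: 0.0213
gripper_force: 60.5
```

Emit:
{"name": "send_rows", "arguments": {
  "steps": [
    {"dx": 0, "dy": 0, "dz": 0.4, "yaw": 0, "gripper": 0.1},
    {"dx": 0, "dy": 0, "dz": 0.8, "yaw": 0, "gripper": 0.1},
    {"dx": 0, "dy": 0, "dz": 1.2, "yaw": 0, "gripper": 0.1},
    {"dx": 0, "dy": 0, "dz": 1.3, "yaw": 0, "gripper": 0.1},
    {"dx": 0, "dy": 0, "dz": 1.3, "yaw": 0, "gripper": 0.1}
  ]
}}

```text
clock: 19.08
tcp_pos: [0.5729, 0.2025, 0.1142]
orientation: [-3.114, 0.41, 0.0]
contact_force: [-3.3, 1.7, 5.2]
grip_width: 0.0213
gripper_force: 61.4
```

```bash
python3 -c "
from move import *
o=status.get_obs(); print(o['tcp_pos'],o['contact_force'],o['moment'],o['joints'].round(2),rel((.5727,.2032,.115),0))"
```

```text
[0.57290654 0.20246348 0.11415904] [-3.25234404  1.72900338  5.23915365] [ 0.43597169  1.07674698 -0.02726973] [-0.41  0.53 -0.05  1.83  0.03  0.78 -2.3 ] (array([-0.04, -0.07, -0.08]), 'toolx dir', np.float64(-15.0), 'yaw', np.float64(-15.00954635006704))
```

Emit:
{"name": "send_rows", "arguments": {
  "steps": [
    {"dx": 0, "dy": 0, "dz": -0.1, "yaw": 2, "gripper": 0.1},
    {"dx": 0, "dy": 0, "dz": -0.1, "yaw": 4, "gripper": 0.1},
    {"dx": 0, "dy": 0, "dz": -0.1, "yaw": 6, "gripper": 0.1},
    {"dx": 0, "dy": 0, "dz": -0.1, "yaw": 6, "gripper": 0.1}
  ]
}}

```text
clock: 19.58
tcp_pos: [0.5729, 0.2026, 0.1143]
orientation: [-3.088, 0.573, 0.0]
contact_force: [-2.2, 3.8, -1.2]
grip_width: 0.0213
gripper_force: 60.5
```

```bash
cat > q.py <<'E'
from move import *
o=status.get_obs(); print(o['contact_force'].round(1),o['moment'].round(3),'tau7',o['tau'][6].round(2),rel((.5727,.2032,.115),0))
E
python3 q.py
```

```text
[-2.2  3.8 -1.2] [1.186 0.653 0.004] tau7 -0.2 (array([-0.04, -0.05, -0.07]), 'toolx dir', np.float64(-21.0), 'yaw', np.float64(-21.02877439928986))
```

Emit:
{"name": "send_rows", "arguments": {
  "steps": [
    {"dx": 0, "dy": 0, "dz": 0, "yaw": 2, "gripper": 0.1},
    {"dx": 0, "dy": 0, "dz": 0, "yaw": 4, "gripper": 0.1},
    {"dx": 0, "dy": 0, "dz": 0, "yaw": 4, "gripper": 0.1}
  ]
}}

```text
clock: 19.95
tcp_pos: [0.5728, 0.2027, 0.1143]
orientation: [-3.066, 0.681, 0.001]
contact_force: [-3.2, 4.3, -0.5]
grip_width: 0.0217
gripper_force: 60.7
```

```bash
python3 q.py
```

```text
[-3.2  4.3 -0.5] [1.3   0.725 0.041] tau7 -0.16 (array([-0.03, -0.05, -0.07]), 'toolx dir', np.float64(-25.0), 'yaw', np.float64(-25.02936187428918))
```

Emit:
{"name": "send_rows", "arguments": {
  "steps": [
    {"dx": 0, "dy": 0, "dz": 0, "yaw": 2, "gripper": 0.1},
    {"dx": 0, "dy": 0, "dz": 0, "yaw": 4, "gripper": 0.1},
    {"dx": 0, "dy": 0, "dz": 0, "yaw": 4, "gripper": 0.1}
  ]
}}

```text
clock: 20.32
tcp_pos: [0.5727, 0.2028, 0.1143]
orientation: [-3.041, 0.787, 0.001]
contact_force: [-2.7, 4.1, -0.8]
grip_width: 0.0213
gripper_force: 60.7
```

```bash
python3 q.py
```

```text
[-2.7  4.1 -0.8] [1.303 0.785 0.04 ] tau7 -0.16 (array([-0.02, -0.04, -0.07]), 'toolx dir', np.float64(-29.0), 'yaw', np.float64(-29.02404450583333))
```

Emit:
{"name": "send_rows", "arguments": {
  "steps": [
    {"dx": 0, "dy": 0, "dz": 0, "yaw": 3, "gripper": 0.1},
    {"dx": 0, "dy": 0, "dz": 0, "yaw": 3, "gripper": 0.1}
  ]
}}

```text
clock: 20.58
tcp_pos: [0.5728, 0.2028, 0.1143]
orientation: [-3.019, 0.867, 0.001]
contact_force: [-3.6, 4.7, -0.2]
grip_width: 0.0216
gripper_force: 60.7
```

```bash
python3 q.py
```

```text
[-3.6  4.7 -0.2] [1.309 0.696 0.024] tau7 -0.21 (array([-0.03, -0.03, -0.07]), 'toolx dir', np.float64(-32.0), 'yaw', np.float64(-32.037379863087324))
```

Emit:
{"name": "send_rows", "arguments": {
  "steps": [
    {"dx": 0, "dy": 0, "dz": 0, "yaw": 3, "gripper": 0.1},
    {"dx": 0, "dy": 0, "dz": 0, "yaw": 3, "gripper": 0.1}
  ]
}}

```text
clock: 20.82
tcp_pos: [0.5727, 0.2028, 0.1143]
orientation: [-2.995, 0.945, 0.001]
contact_force: [-3.2, 4.3, -1.1]
grip_width: 0.0213
gripper_force: 60.7
```

```bash
python3 q.py
```

```text
[-3.2  4.3 -1.1] [1.406 0.706 0.023] tau7 -0.23 (array([-0.02, -0.03, -0.07]), 'toolx dir', np.float64(-35.0), 'yaw', np.float64(-35.02568509367916))
```

Emit:
{"name": "send_rows", "arguments": {
  "steps": [
    {"dx": 0, "dy": 0, "dz": -3, "yaw": 0, "gripper": 0.1},
    {"dx": 0, "dy": 0, "dz": -7, "yaw": 0, "gripper": 0.1},
    {"dx": 0, "dy": 0, "dz": -11, "yaw": 0, "gripper": 0.1},
    {"dx": 0, "dy": 0, "dz": -13.8, "yaw": 0, "gripper": 0.1},
    {"dx": 0, "dy": 0, "dz": -13.8, "yaw": 0, "gripper": 0.1}
  ]
}}

```text
clock: 21.45
tcp_pos: [0.575, 0.2008, 0.2546]
orientation: [-2.993, 0.948, -0.008]
contact_force: [0.4, 0.2, -2.3]
grip_width: 0.0215
gripper_force: 61.7
```

```bash
cp /tmp/wrist.npz /tmp/wA.npz; cat > dot.py <<'E'
from move import *
def dot(f):
    hsv=cv2.cvtColor(f['color'],cv2.COLOR_RGB2HSV); H,S,V=[a.astype(int) for a in cv2.split(hsv)]
    c=proj(f,[.5726,.2032,.046])[0]; v,u=np.mgrid[:480,:640]
    m=(np.hypot(u-c[0],v-c[1])<18)&(H>12)&(H<40)&(S>110)&(V>90)
    y=np.argwhere(m); d=plane(f,y.mean(0)[::-1],.046)[0]; return len(y),d.round(4),np.degrees(np.arctan2(d[1]-.2032,d[0]-.5726)).round(1)
if __name__=='__main__':
    print('before',dot(load('wA')),'after',dot(grab('wrist')),status.get_obs()['tcp_pos'])
E
python3 dot.py
```

```text
before (21, array([0.5695, 0.2153, 0.046 ]), np.float64(104.2)) after (17, array([0.5695, 0.2155, 0.046 ]), np.float64(104.0)) [0.57380307 0.20069031 0.25264978]
```

The dot stays at 104°, which is 4.47 rad, so the screw is hard on its stop and tight. Next I return the key.

```bash
python3 -c "
from move import *
o=status.get_obs(); print(o['joints'].round(2)); print(rel((.4605,.4005,.26),55))"
```

```text
[-0.48  0.37  0.06  1.73 -0.02  1.04 -2.6 ]
(array([-20.76,  -9.82,  -0.77]), 'toolx dir', np.float64(-35.1), 'yaw', np.float64(-90.12257070961317))
```

Emit:
{"name": "send_rows", "arguments": {
  "steps": [
    {"dx": 0, "dy": 0, "dz": -0.8, "yaw": -10, "gripper": 0.1},
    {"dx": -2, "dy": -1, "dz": -0.8, "yaw": -20, "gripper": 0.1},
    {"dx": -6, "dy": -3, "dz": -0.8, "yaw": -30, "gripper": 0.1},
    {"dx": -10, "dy": -5, "dz": -0.8, "yaw": -40, "gripper": 0.1},
    {"dx": -14, "dy": -7, "dz": -0.8, "yaw": -50, "gripper": 0.1}
  ]
}}

```text
clock: 22.12
tcp_pos: [0.4976, 0.3395, 0.2581]
orientation: [3.112, 0.417, -0.004]
contact_force: [1.4, -0.4, -1.9]
grip_width: 0.0215
gripper_force: 61.5
```

```bash
python3 -c "
from move import *
o=status.get_obs(); print(o['joints'].round(2)); print(rel((.4605,.4005,.26),55))"
```

```text
[-0.57  0.37 -0.17  1.72  0.07  1.06 -2.07]
(array([-1.97, -6.86, -0.2 ]), 'toolx dir', np.float64(15.3), 'yaw', np.float64(-39.74956870112163))
```

Emit:
{"name": "send_rows", "arguments": {
  "steps": [
    {"dx": -0.5, "dy": -2, "dz": 0, "yaw": -10, "gripper": 0.1},
    {"dx": -1, "dy": -4, "dz": 0, "yaw": -20, "gripper": 0.1},
    {"dx": -1.5, "dy": -6, "dz": 0, "yaw": -30, "gripper": 0.1},
    {"dx": -2, "dy": -6.9, "dz": 0, "yaw": -40, "gripper": 0.1},
    {"dx": -2, "dy": -6.9, "dz": 0, "yaw": -40, "gripper": 0.1}
  ]
}}

```text
clock: 22.75
tcp_pos: [0.4605, 0.4008, 0.2582]
orientation: [2.787, 1.449, -0.005]
contact_force: [0.3, -0.6, -2.7]
grip_width: 0.0214
gripper_force: 61.5
```

Emit:
{"name": "send_rows", "arguments": {
  "steps": [
    {"dx": 0, "dy": 0, "dz": 3, "yaw": 0, "gripper": 0.1},
    {"dx": 0, "dy": 0, "dz": 6, "yaw": 0, "gripper": 0.1},
    {"dx": 0, "dy": 0, "dz": 9, "yaw": 0, "gripper": 0.1},
    {"dx": 0, "dy": 0, "dz": 9, "yaw": 0, "gripper": 0.1}
  ]
}}

```text
clock: 23.25
tcp_pos: [0.4607, 0.3984, 0.1671]
orientation: [2.788, 1.443, -0.01]
contact_force: [0.7, -0.6, -1.6]
grip_width: 0.0212
gripper_force: 61.4
```

```bash
python3 -c "
from move import *
o=status.get_obs(); print(o['joints'].round(2)); print(rel((.4605,.4005,.098),55))"
```

```text
[-0.58  0.49 -0.31  1.78  0.18  0.91 -1.58]
(array([ 0.21, -0.13,  6.9 ]), 'toolx dir', np.float64(54.7), 'yaw', np.float64(-0.26934883197034765))
```

Emit:
{"name": "send_rows", "arguments": {
  "steps": [
    {"dx": 0.1, "dy": 0, "dz": 2, "yaw": 0, "gripper": 0.1},
    {"dx": 0.1, "dy": 0, "dz": 3.5, "yaw": 0, "gripper": 0.1},
    {"dx": 0.1, "dy": 0, "dz": 5, "yaw": 0, "gripper": 0.1},
    {"dx": 0.1, "dy": 0, "dz": 6.5, "yaw": 0, "gripper": 0.1},
    {"dx": 0.1, "dy": 0, "dz": 6.7, "yaw": 0, "gripper": 0.1}
  ]
}}

```text
clock: 23.88
tcp_pos: [0.4613, 0.4014, 0.1018]
orientation: [2.786, 1.45, -0.003]
contact_force: [1.2, -0.2, -1.5]
grip_width: 0.0215
gripper_force: 61.4
```

Emit:
{"name": "send_rows", "arguments": {
  "steps": [
    {"dx": 0, "dy": 0, "dz": 0.1, "yaw": 0, "gripper": 0.1},
    {"dx": 0, "dy": 0, "dz": 0.1, "yaw": 0, "gripper": 0.1}
  ]
}}

```text
clock: 24.12
tcp_pos: [0.4622, 0.4023, 0.1028]
orientation: [-2.787, -1.45, -0.002]
contact_force: [-0.5, -0.2, -1.5]
grip_width: 0.0212
gripper_force: 61.4
```

Emit:
{"name": "send_rows", "arguments": {
  "steps": [
    {"dx": -0.2, "dy": 0, "dz": 0.2, "yaw": 0, "gripper": 0.1},
    {"dx": -0.2, "dy": 0, "dz": 0.4, "yaw": 0, "gripper": 0.1},
    {"dx": -0.2, "dy": 0, "dz": 0.4, "yaw": 0, "gripper": 0.1}
  ]
}}

```text
clock: 24.5
tcp_pos: [0.4609, 0.4003, 0.0985]
orientation: [2.787, 1.45, 0.0]
contact_force: [-0.4, 0.0, 0.0]
grip_width: 0.0214
gripper_force: 61.9
```

Emit:
{"name": "send_rows", "arguments": {
  "steps": [
    {"dx": 0, "dy": 0, "dz": 0, "yaw": 0, "gripper": 0.35},
    {"dx": 0, "dy": 0, "dz": 0, "yaw": 0, "gripper": 0.5},
    {"dx": 0, "dy": 0, "dz": 0, "yaw": 0, "gripper": 0.6},
    {"dx": 0, "dy": 0, "dz": 0, "yaw": 0, "gripper": 0.6}
  ]
}}

```text
clock: 25.0
tcp_pos: [0.4608, 0.4004, 0.0983]
orientation: [-2.787, -1.45, -0.0]
contact_force: [-0.6, -0.8, -0.1]
grip_width: 0.0515
gripper_force: 0.0
```

Emit:
{"name": "send_rows", "arguments": {
  "steps": [
    {"dx": 0, "dy": 0, "dz": -3, "yaw": 0, "gripper": 0.6},
    {"dx": 0, "dy": 0, "dz": -7, "yaw": 0, "gripper": 0.6},
    {"dx": 0, "dy": 0, "dz": -12, "yaw": 0, "gripper": 0.6},
    {"dx": 0, "dy": 0, "dz": -17, "yaw": 0, "gripper": 0.8},
    {"dx": 0, "dy": 0, "dz": -17, "yaw": 0, "gripper": 1}
  ]
}}

```text
clock: 25.62
tcp_pos: [0.4624, 0.4023, 0.2731]
orientation: [-2.785, -1.449, -0.013]
contact_force: [-0.4, 0.4, -0.4]
grip_width: 0.0837
gripper_force: 0.0
```

```bash
cat > key.py <<'E'
from move import *
for n in('wrist','top'):
    f=grab(n); hsv=cv2.cvtColor(f['color'],cv2.COLOR_RGB2HSV); H,S,V=[a.astype(int) for a in cv2.split(hsv)]
    P=cloud(f);z=P[...,2]
    m=((H<6)|(H>174))&(S>130)&(abs(z-.116)<.012)&(abs(P[...,0]-.46)<.04)&(abs(P[...,1]-.4)<.04)
    if m.sum()>10: print(n,cv2.minAreaRect((P[m][:,:2]*1000).astype(np.float32)),np.percentile(z[m],[5,50,95]))
E
python3 key.py; python3 -c "
from move import *
print(rel((.56,.0,.30),0),status.get_obs()['joints'].round(2))"
```

```text
wrist ((460.9156799316406, 400.7513732910156), (21.49165153503418, 21.921632766723633), 54.31338119506836) [0.10954244 0.11622255 0.11739741]
top ((460.03179931640625, 399.7305603027344), (23.729000091552734, 22.371746063232422), 52.45881652832031) [0.10788072 0.11667886 0.12052248]
(array([-27.08,  31.1 ,  -3.16]), 'toolx dir', np.float64(55.0), 'yaw', np.float64(54.97380160503755)) [-0.57  0.38 -0.33  1.69  0.14  1.1  -1.55]
```

The key is home, upright at (0.4605, 0.4005). Next I locate the boards and the pad.

```bash
cat > boards.py <<'E'
from move import *
def boards(f,zmin=.006,zmax=.022,win=(.36,.72,-.46,-.12)):
    P=cloud(f); z=P[...,2]; x0,x1,y0,y1=win
    m=(z>zmin)&(z<zmax)&(P[...,0]>x0)&(P[...,0]<x1)&(P[...,1]>y0)&(P[...,1]<y1)
    G=np.zeros((800,800),np.uint8); q=P[m]; ij=np.c_[(q[:,0]-x0)*1000,(q[:,1]-y0)*1000].astype(int)
    ij=ij[(ij>=0).all(1)&(ij<800).all(1)]; G[ij[:,0],ij[:,1]]=255
    G=cv2.morphologyEx(G,cv2.MORPH_CLOSE,np.ones((7,7))); G=cv2.morphologyEx(G,cv2.MORPH_OPEN,np.ones((5,5)))
    out=[]
    for c in cv2.findContours(G,0,1)[0]:
        if not 4500<cv2.contourArea(c)<11000: continue
        r=cv2.minAreaRect(c); ctr=np.array(r[0][::-1]); a=-np.radians(r[2]); best=None # image x=world y
        for k in range(2):
            th=np.radians(90-r[2])+k*np.pi/2; d=np.array([np.cos(th),np.sin(th)])  # world dir (x,y)
            s=sum(G[tuple((ctr+g*41*d+t*np.array([-d[1],d[0]])).astype(int))]>0 for g in(-1,1) for t in(-8,0,8))
            if best is None or s<best[0]: best=(s,th)
        w=(ctr/1000+[x0,y0]).round(4); ang=(np.degrees(best[1])+90)%180-90
        u,v=proj(f,[*w,.014])[0].astype(int); out.append((w,np.round(r[1],0),'notch axis deg',round(ang,1),best[0],f['color'][v,u]))
    return out
if __name__=='__main__':
    import sys
    f=grab(sys.argv[1]) if len(sys.argv)>1 else load('top')
    for b in boards(f): print(*b)
    P=cloud(f); z=P[...,2]
    m=(abs(z-.022)<.0015)&(abs(P[...,0]-.572)<.06)&(abs(P[...,1]-.018)<.06); r=(z>.024)&(z<.034)&(abs(P[...,0]-.667)<.02)&(abs(P[...,1]-.02)<.1)
    if r.sum()>50: k=np.polyfit(P[r][:,1],P[r][:,0],1); print('rail slope deg',np.degrees(np.arctan(-k[0])),'x at .018',np.polyval(k,.018))
E
python3 boards.py
```

```text
[ 0.597  -0.3551] [ 97. 100.] notch axis deg -88.2 0 [167 169 148]
[ 0.5891 -0.2241] [97. 97.] notch axis deg -79.1 0 [168 170 162]
[ 0.4436 -0.225 ] [97. 98.] notch axis deg 82.7 0 [89 89 88]
[ 0.4274 -0.3614] [100.  96.] notch axis deg 88.0 0 [140 168 161]
rail slope deg 0.17079829588707682 x at .018 0.6659674961130045
```

Emit:
{"name": "send_rows", "arguments": {
  "steps": [
    {"dx": -5, "dy": 3, "dz": -2, "yaw": 10, "gripper": 1},
    {"dx": -9, "dy": 8, "dz": -3, "yaw": 20, "gripper": 1},
    {"dx": -13, "dy": 13, "dz": -3, "yaw": 30, "gripper": 1},
    {"dx": -17, "dy": 18, "dz": -3, "yaw": 40, "gripper": 1},
    {"dx": -21, "dy": 22, "dz": -3, "yaw": 50, "gripper": 1}
  ]
}}

```text
clock: 26.35
tcp_pos: [0.5201, 0.0997, 0.2965]
orientation: [3.138, 0.127, -0.004]
contact_force: [0.7, -0.9, 0.6]
grip_width: 0.0855
gripper_force: 0.0
```

```bash
python3 -c "
from move import *
print(rel((.5726,.018,.30),0),status.get_obs()['joints'].round(2))"
```

```text
(array([ 4.57,  8.57, -0.35]), 'toolx dir', np.float64(4.6), 'yaw', np.float64(4.635266470505087)) [-0.25  0.2  -0.06  1.85  0.01  1.09 -1.81]
```

Emit:
{"name": "send_rows", "arguments": {
  "steps": [
    {"dx": 2, "dy": 4, "dz": 0, "yaw": 4.6, "gripper": 1},
    {"dx": 4.6, "dy": 8.6, "dz": 0, "yaw": 4.6, "gripper": 1},
    {"dx": 4.6, "dy": 8.6, "dz": 0, "yaw": 4.6, "gripper": 1},
    {"dx": 4.6, "dy": 8.6, "dz": 0, "yaw": 4.6, "gripper": 1}
  ]
}}

```text
clock: 26.85
tcp_pos: [0.5728, 0.0208, 0.2966]
orientation: [3.142, 0.01, -0.005]
contact_force: [0.2, 0.6, 0.9]
grip_width: 0.0857
gripper_force: 0.0
```

```bash
python3 -c "
from move import *
f=grab('wrist'); save(f,'pics/w7.png'); o=status.get_obs(); print(o['tcp_pos'],rel((.5891,-.2241,.25),11))
print(proj(f,[[.5726,.018,.022],[.62,.066,.022],[.5246,-.03,.022]]))
hsv=cv2.cvtColor(f['color'],cv2.COLOR_RGB2HSV); H,S,V=[a.astype(int) for a in cv2.split(hsv)]
P=cloud(f); z=P[...,2]
m=((z>.0205)&(abs(P[...,0]-.5726)<.058)&(abs(P[...,1]-.018)<.06)&(z<.03)).astype(np.uint8)
m=cv2.morphologyEx(m,cv2.MORPH_OPEN,np.ones((3,3),np.uint8)); q=P[m>0]; print(cv2.minAreaRect((q[:,:2]*1000).astype(np.float32)),np.percentile(q,[1,99],axis=0))
r=(z>.025)&(z<.034)&(abs(P[...,0]-.667)<.02)&(abs(P[...,1]-.02)<.1); k=np.polyfit(P[r][:,1],P[r][:,0],1); print('rail',np.degrees(np.arctan(-k[0])),np.polyval(k,.018))
"
```

```text
[0.57283154 0.02152171 0.29695855] (array([ 1.44, 24.58,  4.69]), 'toolx dir', np.float64(0.5), 'yaw', np.float64(-10.542198734473459))
[[316.40521845 191.32642177]
 [266.75808783 142.2148881 ]
 [362.36472508 237.36701068]]
((572.0048217773438, 18.159229278564453), (96.22693634033203, 96.32889556884766), 89.91734313964844) [[ 0.52523327 -0.0288337   0.02078871]
 [ 0.61941819  0.06522169  0.0242439 ]]
rail -0.06336141411530476 0.6670660408571203
```

View pics/w7.png

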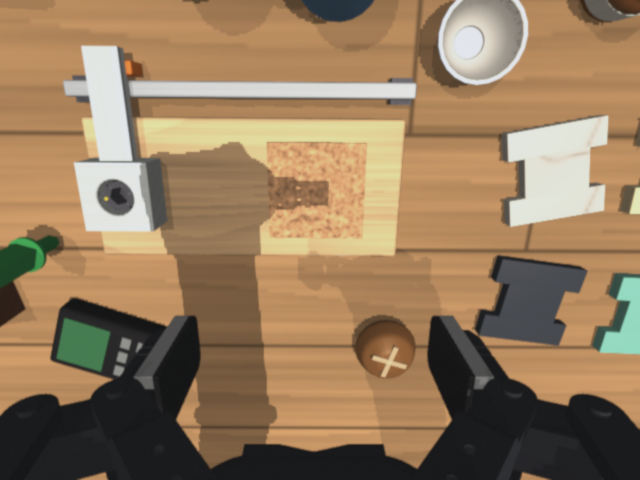

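The wrist view shows the empty pad at (316,190), the dot left in the socket, and marble (557,172) and slate (532,300) to the right.

Emit:
{"name": "send_rows", "arguments": {
  "steps": [
    {"dx": 0.3, "dy": 6, "dz": 0, "yaw": -3, "gripper": 1},
    {"dx": 0.6, "dy": 12, "dz": 0, "yaw": -6, "gripper": 1},
    {"dx": 1, "dy": 18, "dz": 2, "yaw": -10.5, "gripper": 1},
    {"dx": 1.4, "dy": 24.5, "dz": 4.7, "yaw": -10.5, "gripper": 1},
    {"dx": 1.4, "dy": 24.5, "dz": 4.7, "yaw": -10.5, "gripper": 1}
  ]
}}

```text
clock: 27.52
tcp_pos: [0.5871, -0.2282, 0.2488]
orientation: [3.128, 0.29, -0.007]
contact_force: [0.0, 0.5, 0.1]
grip_width: 0.0852
gripper_force: 0.0
```

Emit:
{"name": "send_rows", "arguments": {
  "steps": [
    {"dx": 0, "dy": 0, "dz": 0, "yaw": 0, "gripper": 1},
    {"dx": 0, "dy": 0, "dz": 0, "yaw": 0, "gripper": 1}
  ]
}}

```text
clock: 27.78
tcp_pos: [0.5902, -0.2216, 0.2518]
orientation: [-3.126, -0.304, -0.002]
contact_force: [0.4, -0.1, -0.3]
grip_width: 0.0853
gripper_force: 0.0
```

```bash
python3 boards.py wrist; python3 -c "
from move import *
print(rel((.5891,-.2241,.04),11))"
```

```text
[ 0.5978 -0.353 ] [97. 97.] notch axis deg -88.5 0 [230 233 207]
[ 0.5906 -0.2236] [96. 97.] notch axis deg -79.1 0 [158 148 137]
[ 0.4446 -0.2244] [97. 98.] notch axis deg 82.4 0 [75 78 83]
[ 0.4281 -0.3641] [96. 98.] notch axis deg 87.3 0 [137 201 176]
rail slope deg -0.06299951109588871 x at .018 0.6671493557586918
(array([-0.18,  0.21, 21.2 ]), 'toolx dir', np.float64(11.1), 'yaw', np.float64(0.08827545106197476))
```

Emit:
{"name": "send_rows", "arguments": {
  "steps": [
    {"dx": 0, "dy": 0.2, "dz": 6, "yaw": 0, "gripper": 1},
    {"dx": 0, "dy": 0.2, "dz": 12, "yaw": 0, "gripper": 1},
    {"dx": 0, "dy": 0.2, "dz": 18, "yaw": 0, "gripper": 1},
    {"dx": 0, "dy": 0.2, "dz": 21.5, "yaw": 0, "gripper": 1},
    {"dx": 0, "dy": 0.2, "dz": 22.2, "yaw": 0, "gripper": 1}
  ],
  "force": 40
}}

```text
clock: 28.45
tcp_pos: [0.5888, -0.2242, 0.0274]
orientation: [-3.125, -0.301, 0.005]
contact_force: [-0.2, -0.6, 0.6]
grip_width: 0.0852
gripper_force: 0.0
```

Emit:
{"name": "send_rows", "arguments": {
  "steps": [
    {"dx": 0, "dy": 0, "dz": 0, "yaw": 0, "gripper": 1},
    {"dx": 0, "dy": 0, "dz": 0.3, "yaw": 0, "gripper": 1},
    {"dx": 0, "dy": 0, "dz": 0.3, "yaw": 0, "gripper": 1}
  ]
}}

```text
clock: 28.82
tcp_pos: [0.5906, -0.2266, 0.0277]
orientation: [3.127, 0.298, 0.003]
contact_force: [0.5, -0.4, 0.0]
grip_width: 0.0853
gripper_force: 0.0
```

```bash
python3 -c "
from move import *
print(rel((.5906,-.2236,.025),11),status.get_obs()['contact_force'])"
```

```text
(array([ 0.06, -0.3 ,  0.27]), 'toolx dir', np.float64(10.9), 'yaw', np.float64(-0.12140797805633952)) [ 0.51241499 -0.43029309  0.04373132]
```

Emit:
{"name": "send_rows", "arguments": {
  "steps": [
    {"dx": 0, "dy": -0.1, "dz": 0.2, "yaw": 0, "gripper": 0.9},
    {"dx": 0, "dy": -0.1, "dz": 0.2, "yaw": 0, "gripper": 0.8},
    {"dx": 0, "dy": -0.1, "dz": 0.2, "yaw": 0, "gripper": 0.7},
    {"dx": 0, "dy": -0.1, "dz": 0.2, "yaw": 0, "gripper": 0.6},
    {"dx": 0, "dy": -0.1, "dz": 0.2, "yaw": 0, "gripper": 0.6}
  ],
  "force": 40
}}

```text
clock: 29.45
tcp_pos: [0.5897, -0.2253, 0.0247]
orientation: [-3.127, -0.298, -0.0]
contact_force: [-1.8, 1.6, 6.3]
grip_width: 0.063
gripper_force: 44.5
```

Emit:
{"name": "send_rows", "arguments": {
  "steps": [
    {"dx": 0, "dy": 0, "dz": 0, "yaw": 0, "gripper": 0.6},
    {"dx": 0, "dy": 0, "dz": 0, "yaw": 0, "gripper": 0.6}
  ]
}}

```text
clock: 29.7
tcp_pos: [0.5897, -0.2254, 0.0247]
orientation: [-3.127, -0.298, -0.0]
contact_force: [-1.6, 1.1, 5.6]
grip_width: 0.0629
gripper_force: 44.5
```

```bash
python3 -c "
from move import *
print(rel((.572,.0182,.12),0),status.get_obs())"
```

```text
(array([  2.86, -24.25,  -9.52]), 'toolx dir', np.float64(10.9), 'yaw', np.float64(10.879314927743536)) {'clock': 29.7, 'joints': array([ 0.22390773,  0.69119734,  0.05811417,  1.811885  , -0.06234125,
        0.64007484, -1.06219555]), 'qvel': array([0.00151786, 0.00142791, 0.00090668, 0.00114408, 0.00053156,
       0.00083292, 0.00011879]), 'tau': array([ 3.52480598e-01, -5.93976223e+01,  3.18851061e+00, -1.84344560e+01,
        1.45694311e-01, -5.98820038e-01, -1.09417713e-02]), 'tcp_pos': array([ 0.58968723, -0.22535472,  0.02473878]), 'orientation': array([-3.12734207e+00, -2.97804964e-01, -3.91480575e-04]), 'contact_force': array([-1.57447828,  1.07941023,  5.58780829]), 'moment': array([ 0.28719082,  0.33899994, -0.00281265]), 'gripper_force': 44.46020722389221, 'grip_width': 0.06286500771217145}
```

Emit:
{"name": "send_rows", "arguments": {
  "steps": [
    {"dx": 0, "dy": 0, "dz": -2, "yaw": 0, "gripper": 0.6},
    {"dx": 0, "dy": 0, "dz": -6, "yaw": 0, "gripper": 0.6},
    {"dx": 0, "dy": 0, "dz": -10, "yaw": 0, "gripper": 0.6},
    {"dx": 0, "dy": 0, "dz": -10, "yaw": 0, "gripper": 0.6}
  ],
  "force": 60
}}

```text
clock: 30.2
tcp_pos: [0.5918, -0.2265, 0.1285]
orientation: [3.125, 0.297, 0.01]
contact_force: [1.2, 0.0, -3.1]
grip_width: 0.0619
gripper_force: 68.7
```

Emit:
{"name": "send_rows", "arguments": {
  "steps": [
    {"dx": 0.5, "dy": -5, "dz": 0, "yaw": 3, "gripper": 0.6},
    {"dx": 1.2, "dy": -10.5, "dz": 0, "yaw": 6, "gripper": 0.6},
    {"dx": 2, "dy": -16, "dz": 0, "yaw": 9, "gripper": 0.6},
    {"dx": 2.6, "dy": -21.5, "dz": 0, "yaw": 10.9, "gripper": 0.6},
    {"dx": 2.8, "dy": -24.2, "dz": 0, "yaw": 10.9, "gripper": 0.6}
  ]
}}

```text
clock: 30.82
tcp_pos: [0.5701, 0.0217, 0.1234]
orientation: [-3.14, -0.006, 0.003]
contact_force: [0.9, -0.3, -2.5]
grip_width: 0.0622
gripper_force: 68.7
```

Emit:
{"name": "send_rows", "arguments": {
  "steps": [
    {"dx": 0, "dy": 0, "dz": 0, "yaw": 0, "gripper": 0.6},
    {"dx": 0, "dy": 0, "dz": 0, "yaw": 0, "gripper": 0.6},
    {"dx": 0, "dy": 0, "dz": 0, "yaw": 0, "gripper": 0.6}
  ]
}}

```text
clock: 31.2
tcp_pos: [0.5713, 0.0156, 0.1241]
orientation: [3.141, -0.005, -0.001]
contact_force: [0.2, 0.2, -1.9]
grip_width: 0.0621
gripper_force: 68.7
```

```bash
python3 -c "
from move import *
o=status.get_obs(); print(rel((.571,.0182,.0487),0),o['grip_width'],o['tcp_pos'],o['contact_force'])"
```

```text
(array([-0.02, -0.26,  7.54]), 'toolx dir', np.float64(-0.2), 'yaw', np.float64(-0.16937356267899872)) 0.06210834122814228 [0.57125289 0.01562711 0.12406733] [ 0.2047779   0.24730067 -1.86512725]
```

Emit:
{"name": "send_rows", "arguments": {
  "steps": [
    {"dx": 0, "dy": -0.1, "dz": 3, "yaw": 0, "gripper": 0.6},
    {"dx": 0, "dy": -0.1, "dz": 5.5, "yaw": 0, "gripper": 0.6},
    {"dx": 0, "dy": -0.1, "dz": 6.5, "yaw": 0, "gripper": 0.6},
    {"dx": 0, "dy": -0.1, "dz": 6.5, "yaw": 0, "gripper": 0.6},
    {"dx": 0, "dy": -0.1, "dz": 6.5, "yaw": 0, "gripper": 0.6}
  ]
}}

```text
clock: 31.82
tcp_pos: [0.5722, 0.0182, 0.0602]
orientation: [-3.142, 0.001, -0.003]
contact_force: [-1.0, -0.9, -1.9]
grip_width: 0.0621
gripper_force: 68.6
```

Emit:
{"name": "send_rows", "arguments": {
  "steps": [
    {"dx": 0, "dy": 0, "dz": 0, "yaw": 0, "gripper": 0.6}
  ]
}}

```text
clock: 31.95
tcp_pos: [0.5721, 0.0185, 0.0603]
orientation: [-3.141, 0.001, -0.003]
contact_force: [-0.5, -0.3, -2.0]
grip_width: 0.062
gripper_force: 68.6
```

Emit:
{"name": "send_rows", "arguments": {
  "steps": [
    {"dx": 0, "dy": 0, "dz": 0, "yaw": 0, "gripper": 0.6}
  ]
}}

```text
clock: 32.08
tcp_pos: [0.5718, 0.0186, 0.0599]
orientation: [-3.141, 0.0, -0.002]
contact_force: [-0.2, -0.4, -2.0]
grip_width: 0.0619
gripper_force: 68.6
```

```bash
python3 -c "
from move import *
o=status.get_obs(); print(rel((.571,.0182,.0487),0),o['qvel'].round(3)); f=grab('wrist')
P=cloud(f); z=P[...,2]; m=(z>.038)&(z<.056)&(abs(P[...,0]-.572)<.06)&(abs(P[...,1]-.018)<.06); q=P[m]; print(m.sum(),np.percentile(q,[1,50,99],axis=0).round(4))"
```

```text
(array([-0.08,  0.04,  1.12]), 'toolx dir', np.float64(-0.0), 'yaw', np.float64(-0.01813052032528617)) [-0.001  0.004 -0.001  0.003  0.     0.001  0.   ]
51586 [[ 0.5275 -0.0267  0.0411]
 [ 0.5886  0.0189  0.0493]
 [ 0.6216  0.0643  0.053 ]]
```

Emit:
{"name": "send_rows", "arguments": {
  "steps": [
    {"dx": -0.1, "dy": 0, "dz": 0.6, "yaw": 0, "gripper": 0.6},
    {"dx": -0.1, "dy": 0, "dz": 1.1, "yaw": 0, "gripper": 0.6},
    {"dx": -0.1, "dy": 0, "dz": 1.1, "yaw": 0, "gripper": 0.6}
  ]
}}

```text
clock: 32.5
tcp_pos: [0.5699, 0.0185, 0.0476]
orientation: [3.141, -0.001, -0.002]
contact_force: [0.8, -0.5, -2.4]
grip_width: 0.0621
gripper_force: 68.7
```

Emit:
{"name": "send_rows", "arguments": {
  "steps": [
    {"dx": 0, "dy": 0, "dz": 0, "yaw": 0, "gripper": 0.8},
    {"dx": 0, "dy": 0, "dz": 0, "yaw": 0, "gripper": 1},
    {"dx": 0, "dy": 0, "dz": 0, "yaw": 0, "gripper": 1},
    {"dx": 0, "dy": 0, "dz": 0, "yaw": 0, "gripper": 1}
  ]
}}

```text
clock: 33.0
tcp_pos: [0.5706, 0.0185, 0.0485]
orientation: [-3.142, 0.001, -0.001]
contact_force: [0.3, 0.1, 0.4]
grip_width: 0.0855
gripper_force: 0.0
```

Emit:
{"name": "send_rows", "arguments": {
  "steps": [
    {"dx": 0, "dy": 0, "dz": -4, "yaw": 0, "gripper": 1},
    {"dx": 0, "dy": 0, "dz": -9, "yaw": 0, "gripper": 1},
    {"dx": 0, "dy": 0, "dz": -15, "yaw": 0, "gripper": 1},
    {"dx": 0, "dy": 0, "dz": -20, "yaw": 0, "gripper": 1},
    {"dx": 0, "dy": 0, "dz": -20, "yaw": 0, "gripper": 1}
  ]
}}

```text
clock: 33.62
tcp_pos: [0.5729, 0.0186, 0.253]
orientation: [-3.14, 0.001, -0.014]
contact_force: [0.1, 0.5, -1.1]
grip_width: 0.0853
gripper_force: 0.0
```

```bash
cat > pile.py <<'E'
from boards import *
import sys
k=int(sys.argv[1]); f=grab('wrist'); t=.022+.014*k
print('pile',boards(f,t-.006,t+.006,(.50,.645,-.06,.10)))
print('loose'); [print(*b) for b in boards(f)]
T=grab('top'); print('top'); [print(*b) for b in boards(T)]
E
python3 pile.py 1;  python3 -c "
from move import *
print(rel((.4446,-.2244,.20),-7.5))"
```

```text
pile [(array([0.571, 0.018]), array([96., 96.]), 'notch axis deg', np.float64(-90.0), np.int64(0), array([147, 139, 130], dtype=uint8))]
loose
[ 0.4444 -0.224 ] [98. 97.] notch axis deg 82.5 0 [68 71 76]
top
[ 0.5969 -0.3534] [97. 97.] notch axis deg -88.3 0 [169 171 150]
[ 0.4439 -0.2242] [96. 96.] notch axis deg 83.1 0 [91 90 90]
[ 0.4285 -0.3664] [101.  98.] notch axis deg 87.7 0 [141 170 163]
(array([-12.56,  24.3 ,   4.83]), 'toolx dir', np.float64(-0.0), 'yaw', np.float64(7.4799304752476985))
```

Emit:
{"name": "send_rows", "arguments": {
  "steps": [
    {"dx": -2.7, "dy": 5.2, "dz": 0, "yaw": 2, "gripper": 1},
    {"dx": -5.5, "dy": 10.5, "dz": 0, "yaw": 4, "gripper": 1},
    {"dx": -8.2, "dy": 15.8, "dz": 1.5, "yaw": 6, "gripper": 1},
    {"dx": -10.8, "dy": 20.8, "dz": 3, "yaw": 7.5, "gripper": 1},
    {"dx": -12.7, "dy": 24.3, "dz": 4.8, "yaw": 7.5, "gripper": 1}
  ]
}}

```text
clock: 34.35
tcp_pos: [0.4407, -0.2264, 0.1984]
orientation: [-3.135, 0.21, 0.004]
contact_force: [0.9, 0.3, -1.2]
grip_width: 0.0855
gripper_force: 0.0
```

Emit:
{"name": "send_rows", "arguments": {
  "steps": [
    {"dx": 0, "dy": 0, "dz": 5, "yaw": 0, "gripper": 1},
    {"dx": 0, "dy": 0, "dz": 10, "yaw": 0, "gripper": 1},
    {"dx": 0, "dy": 0, "dz": 14, "yaw": 0, "gripper": 1},
    {"dx": 0, "dy": 0, "dz": 14, "yaw": 0, "gripper": 1},
    {"dx": 0, "dy": 0, "dz": 14, "yaw": 0, "gripper": 1}
  ]
}}

```text
clock: 34.98
tcp_pos: [0.4432, -0.2246, 0.0607]
orientation: [3.135, -0.206, -0.001]
contact_force: [-0.1, 0.7, -0.1]
grip_width: 0.0856
gripper_force: 0.0
```

Emit:
{"name": "send_rows", "arguments": {
  "steps": [
    {"dx": 0, "dy": 0, "dz": 0, "yaw": 0, "gripper": 1},
    {"dx": 0, "dy": 0, "dz": 0, "yaw": 0, "gripper": 1}
  ]
}}

```text
clock: 35.22
tcp_pos: [0.4441, -0.2247, 0.0616]
orientation: [3.134, -0.206, 0.004]
contact_force: [-0.3, -0.3, -0.3]
grip_width: 0.0854
gripper_force: 0.0
```

```bash
python3 -c "
from move import *
print(rel((.4443,-.2242,.025),-7.3))"; python3 boards.py top
```

```text
(array([ 0.  , -0.05,  3.66]), 'toolx dir', np.float64(-7.5), 'yaw', np.float64(-0.2132978701227728))
[ 0.5989 -0.3529] [99. 97.] notch axis deg -89.3 0 [172 174 153]
rail slope deg 0.01854407396057029 x at .018 0.6657704680994603
```

Emit:
{"name": "send_rows", "arguments": {
  "steps": [
    {"dx": 0, "dy": 0, "dz": 2.5, "yaw": 0, "gripper": 1},
    {"dx": 0, "dy": 0, "dz": 3.6, "yaw": 0, "gripper": 1},
    {"dx": 0, "dy": 0, "dz": 3.6, "yaw": 0, "gripper": 0.9},
    {"dx": 0, "dy": 0, "dz": 3.6, "yaw": 0, "gripper": 0.7},
    {"dx": 0, "dy": 0, "dz": 3.6, "yaw": 0, "gripper": 0.6}
  ],
  "force": 40
}}

```text
clock: 35.9
tcp_pos: [0.4436, -0.2247, 0.025]
orientation: [3.135, -0.206, 0.001]
contact_force: [-2.0, 0.4, 4.3]
grip_width: 0.0625
gripper_force: 44.6
```

Emit:
{"name": "send_rows", "arguments": {
  "steps": [
    {"dx": 0, "dy": 0, "dz": 0, "yaw": 0, "gripper": 0.6},
    {"dx": 0, "dy": 0, "dz": 0, "yaw": 0, "gripper": 0.6},
    {"dx": 0, "dy": 0, "dz": 0, "yaw": 0, "gripper": 0.6}
  ]
}}

```text
clock: 36.28
tcp_pos: [0.4436, -0.2246, 0.025]
orientation: [3.135, -0.206, 0.001]
contact_force: [-1.7, 0.3, 6.5]
grip_width: 0.0629
gripper_force: 44.9
```

Emit:
{"name": "send_rows", "arguments": {
  "steps": [
    {"dx": 0, "dy": 0, "dz": -2, "yaw": 0, "gripper": 0.6},
    {"dx": 0, "dy": 0, "dz": -6, "yaw": 0, "gripper": 0.6},
    {"dx": 0, "dy": 0, "dz": -11, "yaw": 0, "gripper": 0.6},
    {"dx": 0, "dy": 0, "dz": -11, "yaw": 0, "gripper": 0.6}
  ],
  "force": 60
}}

```text
clock: 36.78
tcp_pos: [0.4456, -0.2254, 0.1377]
orientation: [3.133, -0.206, 0.012]
contact_force: [0.9, 0.5, -3.0]
grip_width: 0.0617
gripper_force: 69.2
```

```bash
python3 -c "
from move import *
print(rel((.571,.018,.13),0))"
```

```text
(array([  9.23, -25.78,   0.8 ]), 'toolx dir', np.float64(-7.5), 'yaw', np.float64(-7.5328244279222645))
```

Emit:
{"name": "send_rows", "arguments": {
  "steps": [
    {"dx": 1.8, "dy": -5.2, "dz": 0, "yaw": -2, "gripper": 0.6},
    {"dx": 3.7, "dy": -10.5, "dz": 0, "yaw": -4, "gripper": 0.6},
    {"dx": 5.7, "dy": -16, "dz": 0, "yaw": -6, "gripper": 0.6},
    {"dx": 7.6, "dy": -21.5, "dz": 0, "yaw": -7.5, "gripper": 0.6},
    {"dx": 9.2, "dy": -25.7, "dz": 0, "yaw": -7.5, "gripper": 0.6}
  ]
}}

```text
clock: 37.4
tcp_pos: [0.5681, 0.0212, 0.1329]
orientation: [-3.141, -0.003, 0.003]
contact_force: [0.5, -0.9, -1.2]
grip_width: 0.0618
gripper_force: 69.1
```

Emit:
{"name": "send_rows", "arguments": {
  "steps": [
    {"dx": 0, "dy": 0, "dz": 3, "yaw": 0, "gripper": 0.6},
    {"dx": 0, "dy": 0, "dz": 6, "yaw": 0, "gripper": 0.6},
    {"dx": 0, "dy": 0, "dz": 6, "yaw": 0, "gripper": 0.6},
    {"dx": 0, "dy": 0, "dz": 6, "yaw": 0, "gripper": 0.6},
    {"dx": 0, "dy": 0, "dz": 6, "yaw": 0, "gripper": 0.6}
  ]
}}

```text
clock: 38.02
tcp_pos: [0.5689, 0.0182, 0.0754]
orientation: [-3.141, 0.001, -0.003]
contact_force: [0.1, 0.7, -2.1]
grip_width: 0.0621
gripper_force: 69.1
```

Emit:
{"name": "send_rows", "arguments": {
  "steps": [
    {"dx": 0, "dy": 0, "dz": 0, "yaw": 0, "gripper": 0.6},
    {"dx": 0, "dy": 0, "dz": 0, "yaw": 0, "gripper": 0.6}
  ]
}}

```text
clock: 38.28
tcp_pos: [0.5685, 0.0183, 0.0749]
orientation: [-3.141, 0.001, -0.002]
contact_force: [0.1, -0.7, -2.1]
grip_width: 0.0618
gripper_force: 69.1
```

```bash
python3 -c "
from move import *
print(rel((.571,.018,.062),0))
f=grab('wrist'); P=cloud(f); z=P[...,2]; m=(z>.052)&(z<.078)&(abs(P[...,0]-.572)<.06)&(abs(P[...,1]-.018)<.06); q=P[m]; print(m.sum(),np.percentile(q,[1,50,99],axis=0).round(4))"
```

```text
(array([0.25, 0.03, 1.29]), 'toolx dir', np.float64(-0.0), 'yaw', np.float64(-0.026454286543156513))
52663 [[ 0.5238 -0.0269  0.0552]
 [ 0.5833  0.0187  0.0638]
 [ 0.6179  0.0639  0.0753]]
```

Emit:
{"name": "send_rows", "arguments": {
  "steps": [
    {"dx": 0.2, "dy": 0, "dz": 0.7, "yaw": 0, "gripper": 0.6},
    {"dx": 0.2, "dy": 0, "dz": 1.2, "yaw": 0, "gripper": 0.6},
    {"dx": 0.2, "dy": 0, "dz": 1.2, "yaw": 0, "gripper": 0.6}
  ]
}}

```text
clock: 38.7
tcp_pos: [0.5699, 0.0183, 0.0617]
orientation: [3.141, -0.001, -0.001]
contact_force: [0.5, -0.1, -2.2]
grip_width: 0.0617
gripper_force: 69.2
```

Emit:
{"name": "send_rows", "arguments": {
  "steps": [
    {"dx": 0, "dy": 0, "dz": 0, "yaw": 0, "gripper": 0.8},
    {"dx": 0, "dy": 0, "dz": 0, "yaw": 0, "gripper": 1},
    {"dx": 0, "dy": 0, "dz": 0, "yaw": 0, "gripper": 1},
    {"dx": 0, "dy": 0, "dz": 0, "yaw": 0, "gripper": 1}
  ]
}}

```text
clock: 39.2
tcp_pos: [0.5702, 0.0183, 0.0624]
orientation: [-3.142, 0.001, -0.0]
contact_force: [0.3, -0.2, -0.4]
grip_width: 0.0855
gripper_force: 0.0
```

Emit:
{"name": "send_rows", "arguments": {
  "steps": [
    {"dx": 0, "dy": 0, "dz": -4, "yaw": 0, "gripper": 1},
    {"dx": 0, "dy": 0, "dz": -9, "yaw": 0, "gripper": 1},
    {"dx": 0, "dy": 0, "dz": -14, "yaw": 0, "gripper": 1},
    {"dx": 0, "dy": 0, "dz": -19, "yaw": 0, "gripper": 1},
    {"dx": 0, "dy": 0, "dz": -19, "yaw": 0, "gripper": 1}
  ]
}}

```text
clock: 39.83
tcp_pos: [0.5725, 0.0183, 0.2568]
orientation: [-3.14, 0.001, -0.013]
contact_force: [-0.1, 0.4, -0.3]
grip_width: 0.0854
gripper_force: 0.0
```

```bash
python3 pile.py 2;  python3 -c "
from move import *
print(rel((.5975,-.3533,.20),2))"
```

```text
pile [(array([0.571, 0.018]), array([96., 96.]), 'notch axis deg', np.float64(-90.0), np.int64(0), array([53, 54, 58], dtype=uint8))]
loose
top
[ 0.5984 -0.3539] [99. 97.] notch axis deg -88.3 0 [169 171 150]
[ 0.4269 -0.3641] [96. 96.] notch axis deg 87.8 0 [141 169 163]
(array([ 2.76, 37.16,  5.24]), 'toolx dir', np.float64(-0.0), 'yaw', np.float64(-2.017227706089983))
```

Emit:
{"name": "send_rows", "arguments": {
  "steps": [
    {"dx": 0.4, "dy": 6, "dz": 0, "yaw": 0, "gripper": 1},
    {"dx": 0.9, "dy": 12, "dz": 0, "yaw": -1, "gripper": 1},
    {"dx": 1.4, "dy": 18, "dz": 0, "yaw": -1.7, "gripper": 1},
    {"dx": 1.9, "dy": 24, "dz": 1, "yaw": -1.7, "gripper": 1},
    {"dx": 2.4, "dy": 30, "dz": 2, "yaw": -1.7, "gripper": 1}
  ]
}}

```text
clock: 40.55
tcp_pos: [0.5932, -0.2831, 0.23]
orientation: [-3.14, -0.047, 0.004]
contact_force: [0.1, 1.0, 0.1]
grip_width: 0.0852
gripper_force: 0.0
```

Emit:
{"name": "send_rows", "arguments": {
  "steps": [
    {"dx": 0.2, "dy": 4, "dz": 2, "yaw": 0, "gripper": 1},
    {"dx": 0.4, "dy": 7.1, "dz": 5, "yaw": 0, "gripper": 1},
    {"dx": 0.4, "dy": 7.1, "dz": 10, "yaw": 0, "gripper": 1},
    {"dx": 0.4, "dy": 7.1, "dz": 10, "yaw": 0, "gripper": 1},
    {"dx": 0.4, "dy": 7.1, "dz": 10, "yaw": 0, "gripper": 1}
  ]
}}

```text
clock: 41.18
tcp_pos: [0.6005, -0.3522, 0.1328]
orientation: [-3.141, -0.047, 0.0]
contact_force: [0.2, 0.6, 0.4]
grip_width: 0.0853
gripper_force: 0.0
```

```bash
python3 boards.py wrist; python3 -c "
from move import *
print(rel((.5978,-.353,.025),1.6))"
```

```text
[ 0.5981 -0.3532] [97. 96.] notch axis deg -88.3 0 [178 156 119]
(array([-0.35,  0.03, 10.89]), 'toolx dir', np.float64(1.7), 'yaw', np.float64(0.12262616019233974))
```

Emit:
{"name": "send_rows", "arguments": {
  "steps": [
    {"dx": -0.3, "dy": 0, "dz": 4, "yaw": 0, "gripper": 1},
    {"dx": -0.3, "dy": 0, "dz": 7.5, "yaw": 0, "gripper": 1},
    {"dx": -0.3, "dy": 0, "dz": 7.5, "yaw": 0, "gripper": 1},
    {"dx": -0.3, "dy": 0, "dz": 7.5, "yaw": 0, "gripper": 1},
    {"dx": -0.3, "dy": 0, "dz": 7.5, "yaw": 0, "gripper": 1}
  ]
}}

```text
clock: 41.85
tcp_pos: [0.5985, -0.3534, 0.0599]
orientation: [3.139, 0.046, 0.005]
contact_force: [0.5, 0.8, 0.7]
grip_width: 0.0858
gripper_force: 0.0
```

```bash
python3 -c "
from move import *
print(rel((.5978,-.353,.025),1.7))"
```

```text
(array([-0.09, -0.05,  3.48]), 'toolx dir', np.float64(1.7), 'yaw', np.float64(-0.014434138845444977))
```

Emit:
{"name": "send_rows", "arguments": {
  "steps": [
    {"dx": 0, "dy": 0, "dz": 2.5, "yaw": 0, "gripper": 1},
    {"dx": 0, "dy": 0, "dz": 3.5, "yaw": 0, "gripper": 1},
    {"dx": 0, "dy": 0, "dz": 3.5, "yaw": 0, "gripper": 0.9},
    {"dx": 0, "dy": 0, "dz": 3.5, "yaw": 0, "gripper": 0.7},
    {"dx": 0, "dy": 0, "dz": 3.5, "yaw": 0, "gripper": 0.6}
  ],
  "force": 40
}}

```text
clock: 42.48
tcp_pos: [0.5978, -0.3532, 0.0235]
orientation: [3.14, 0.046, 0.003]
contact_force: [0.5, -0.2, 3.2]
grip_width: 0.0629
gripper_force: 45.2
```

Emit:
{"name": "send_rows", "arguments": {
  "steps": [
    {"dx": 0, "dy": 0, "dz": 0, "yaw": 0, "gripper": 0.6},
    {"dx": 0, "dy": 0, "dz": 0, "yaw": 0, "gripper": 0.6},
    {"dx": 0, "dy": 0, "dz": 0, "yaw": 0, "gripper": 0.6}
  ]
}}

```text
clock: 42.85
tcp_pos: [0.5978, -0.3532, 0.0235]
orientation: [3.14, 0.046, 0.003]
contact_force: [-1.0, 0.2, 5.5]
grip_width: 0.0627
gripper_force: 45.5
```

Emit:
{"name": "send_rows", "arguments": {
  "steps": [
    {"dx": 0, "dy": 0, "dz": -2, "yaw": 0, "gripper": 0.6},
    {"dx": 0, "dy": 0, "dz": -6, "yaw": 0, "gripper": 0.6},
    {"dx": 0, "dy": 0, "dz": -11.5, "yaw": 0, "gripper": 0.6},
    {"dx": 0, "dy": 0, "dz": -11.5, "yaw": 0, "gripper": 0.6}
  ],
  "force": 60
}}

```text
clock: 43.35
tcp_pos: [0.5998, -0.3546, 0.1436]
orientation: [3.137, 0.045, 0.014]
contact_force: [0.5, -0.0, -1.2]
grip_width: 0.0618
gripper_force: 68.3
```

```bash
python3 -c "
from move import *
print(rel((.571,.018,.14),0))"
```

```text
(array([ -1.8 , -37.33,   0.17]), 'toolx dir', np.float64(1.7), 'yaw', np.float64(1.6575870202277372))
```

Emit:
{"name": "send_rows", "arguments": {
  "steps": [
    {"dx": 0, "dy": -5, "dz": 0, "yaw": 0, "gripper": 0.6},
    {"dx": -0.4, "dy": -10.5, "dz": 0, "yaw": 1.7, "gripper": 0.6},
    {"dx": -0.8, "dy": -16.5, "dz": 0, "yaw": 1.7, "gripper": 0.6},
    {"dx": -1.1, "dy": -22.5, "dz": 0, "yaw": 1.7, "gripper": 0.6},
    {"dx": -1.4, "dy": -28, "dz": 0, "yaw": 1.7, "gripper": 0.6}
  ]
}}

```text
clock: 43.98
tcp_pos: [0.5739, -0.0707, 0.137]
orientation: [-3.141, -0.001, 0.002]
contact_force: [1.1, -0.1, -0.7]
grip_width: 0.0622
gripper_force: 68.2
```

Emit:
{"name": "send_rows", "arguments": {
  "steps": [
    {"dx": -0.2, "dy": -5, "dz": 0, "yaw": 0, "gripper": 0.6},
    {"dx": -0.2, "dy": -9.3, "dz": 0, "yaw": 0, "gripper": 0.6},
    {"dx": -0.2, "dy": -9.3, "dz": 2.5, "yaw": 0, "gripper": 0.6},
    {"dx": -0.2, "dy": -9.3, "dz": 5, "yaw": 0, "gripper": 0.6},
    {"dx": -0.2, "dy": -9.3, "dz": 5, "yaw": 0, "gripper": 0.6}
  ]
}}

```text
clock: 44.6
tcp_pos: [0.5708, 0.0198, 0.0855]
orientation: [3.141, -0.0, -0.008]
contact_force: [-0.6, -0.2, -0.6]
grip_width: 0.0625
gripper_force: 68.1
```

Emit:
{"name": "send_rows", "arguments": {
  "steps": [
    {"dx": 0, "dy": 0, "dz": 0, "yaw": 0, "gripper": 0.6},
    {"dx": 0, "dy": 0, "dz": 0, "yaw": 0, "gripper": 0.6},
    {"dx": 0, "dy": 0, "dz": 0, "yaw": 0, "gripper": 0.6}
  ]
}}

```text
clock: 44.98
tcp_pos: [0.5734, 0.0197, 0.0881]
orientation: [-3.141, 0.001, -0.002]
contact_force: [-0.2, -0.4, -1.6]
grip_width: 0.0619
gripper_force: 68.2
```

```bash
python3 -c "
from move import *
print(rel((.571,.018,.0745),0))"
```

```text
(array([-0.24,  0.17,  1.36]), 'toolx dir', np.float64(-0.0), 'yaw', np.float64(-0.03865992818307973))
```

Emit:
{"name": "send_rows", "arguments": {
  "steps": [
    {"dx": -0.2, "dy": 0.2, "dz": 0.7, "yaw": 0, "gripper": 0.6},
    {"dx": -0.2, "dy": 0.2, "dz": 1.3, "yaw": 0, "gripper": 0.6},
    {"dx": -0.2, "dy": 0.2, "dz": 1.3, "yaw": 0, "gripper": 0.6},
    {"dx": -0.2, "dy": 0.2, "dz": 1.3, "yaw": 0, "gripper": 0.6}
  ]
}}

```text
clock: 45.48
tcp_pos: [0.5708, 0.0178, 0.074]
orientation: [3.141, -0.001, -0.001]
contact_force: [0.4, -0.1, -0.8]
grip_width: 0.0622
gripper_force: 68.2
```

Emit:
{"name": "send_rows", "arguments": {
  "steps": [
    {"dx": 0, "dy": 0, "dz": 0, "yaw": 0, "gripper": 0.8},
    {"dx": 0, "dy": 0, "dz": 0, "yaw": 0, "gripper": 1},
    {"dx": 0, "dy": 0, "dz": 0, "yaw": 0, "gripper": 1},
    {"dx": 0, "dy": 0, "dz": 0, "yaw": 0, "gripper": 1}
  ]
}}

```text
clock: 45.98
tcp_pos: [0.571, 0.0178, 0.0744]
orientation: [3.142, -0.001, 0.0]
contact_force: [-0.1, -0.6, 0.9]
grip_width: 0.0857
gripper_force: 0.0
```

Emit:
{"name": "send_rows", "arguments": {
  "steps": [
    {"dx": 0, "dy": 0, "dz": -4, "yaw": 0, "gripper": 1},
    {"dx": 0, "dy": 0, "dz": -9, "yaw": 0, "gripper": 1},
    {"dx": 0, "dy": 0, "dz": -14, "yaw": 0, "gripper": 1},
    {"dx": 0, "dy": 0, "dz": -18, "yaw": 0, "gripper": 1},
    {"dx": 0, "dy": 0, "dz": -18, "yaw": 0, "gripper": 1}
  ]
}}

```text
clock: 46.6
tcp_pos: [0.5729, 0.0178, 0.2579]
orientation: [-3.14, 0.001, -0.011]
contact_force: [-1.0, 0.4, -0.8]
grip_width: 0.0851
gripper_force: 0.0
```

```bash
python3 pile.py 3;  python3 -c "
from move import *
print(rel((.4275,-.3641,.16),-2.4))"
```

```text
pile [(array([0.571, 0.018]), array([96., 96.]), 'notch axis deg', np.float64(-90.0), np.int64(0), array([199, 196, 163], dtype=uint8))]
loose
top
[ 0.4271 -0.3674] [103.  96.] notch axis deg 87.3 0 [141 170 163]
(array([-14.32,  38.2 ,   9.41]), 'toolx dir', np.float64(-0.0), 'yaw', np.float64(2.38605600617538))
```

Emit:
{"name": "send_rows", "arguments": {
  "steps": [
    {"dx": -2, "dy": 5.4, "dz": 0, "yaw": 0, "gripper": 1},
    {"dx": -4, "dy": 10.8, "dz": 0, "yaw": 1, "gripper": 1},
    {"dx": -6, "dy": 16.2, "dz": 0, "yaw": 2.4, "gripper": 1},
    {"dx": -8, "dy": 21.6, "dz": 1, "yaw": 2.4, "gripper": 1},
    {"dx": -10, "dy": 27, "dz": 3, "yaw": 2.4, "gripper": 1}
  ]
}}

```text
clock: 47.32
tcp_pos: [0.4698, -0.2535, 0.2232]
orientation: [-3.141, 0.066, 0.001]
contact_force: [1.0, 0.5, 0.9]
grip_width: 0.0852
gripper_force: 0.0
```

Emit:
{"name": "send_rows", "arguments": {
  "steps": [
    {"dx": -2, "dy": 5, "dz": 2, "yaw": 0, "gripper": 1},
    {"dx": -4, "dy": 10, "dz": 4, "yaw": 0, "gripper": 1},
    {"dx": -4.3, "dy": 11.2, "dz": 8, "yaw": 0, "gripper": 1},
    {"dx": -4.3, "dy": 11.2, "dz": 9, "yaw": 0, "gripper": 1},
    {"dx": -4.3, "dy": 11.2, "dz": 9, "yaw": 0, "gripper": 1}
  ]
}}

```text
clock: 47.95
tcp_pos: [0.4231, -0.3608, 0.1334]
orientation: [-3.139, 0.064, 0.004]
contact_force: [0.5, 0.1, -0.4]
grip_width: 0.0854
gripper_force: 0.0
```

```bash
python3 boards.py wrist; python3 -c "
from move import *
print(rel((.428,-.364,.025),-2.5))"
```

```text
[ 0.4277 -0.3644] [97. 97.] notch axis deg 87.3 0 [ 97 140 124]
(array([ 0.43,  0.28, 10.94]), 'toolx dir', np.float64(-2.3), 'yaw', np.float64(0.18510676452908115))
```

Emit:
{"name": "send_rows", "arguments": {
  "steps": [
    {"dx": 0.3, "dy": 0.3, "dz": 4, "yaw": 0.2, "gripper": 1},
    {"dx": 0.3, "dy": 0.3, "dz": 7.5, "yaw": 0.2, "gripper": 1},
    {"dx": 0.3, "dy": 0.3, "dz": 7.5, "yaw": 0.2, "gripper": 1},
    {"dx": 0.3, "dy": 0.3, "dz": 7.5, "yaw": 0.2, "gripper": 1},
    {"dx": 0.3, "dy": 0.3, "dz": 7.5, "yaw": 0.2, "gripper": 1}
  ]
}}

```text
clock: 48.62
tcp_pos: [0.4272, -0.3659, 0.0612]
orientation: [3.139, -0.071, 0.004]
contact_force: [-0.8, 0.3, 0.3]
grip_width: 0.0858
gripper_force: 0.0
```

```bash
python3 -c "
from move import *
print(rel((.4278,-.3643,.0245),-2.5))"
```

```text
(array([ 0.04, -0.17,  3.67]), 'toolx dir', np.float64(-2.6), 'yaw', np.float64(-0.09654259763811979))
```

Emit:
{"name": "send_rows", "arguments": {
  "steps": [
    {"dx": 0, "dy": -0.1, "dz": 2.5, "yaw": 0, "gripper": 1},
    {"dx": 0, "dy": -0.1, "dz": 3.6, "yaw": 0, "gripper": 1},
    {"dx": 0, "dy": -0.1, "dz": 3.6, "yaw": 0, "gripper": 0.9},
    {"dx": 0, "dy": -0.1, "dz": 3.6, "yaw": 0, "gripper": 0.7},
    {"dx": 0, "dy": -0.1, "dz": 3.6, "yaw": 0, "gripper": 0.6}
  ],
  "force": 40
}}

```text
clock: 49.25
tcp_pos: [0.4265, -0.3649, 0.0243]
orientation: [3.14, -0.072, 0.002]
contact_force: [-0.5, -0.3, 4.3]
grip_width: 0.0628
gripper_force: 44.6
```

Emit:
{"name": "send_rows", "arguments": {
  "steps": [
    {"dx": 0, "dy": 0, "dz": 0, "yaw": 0, "gripper": 0.6},
    {"dx": 0, "dy": 0, "dz": 0, "yaw": 0, "gripper": 0.6},
    {"dx": 0, "dy": 0, "dz": 0, "yaw": 0, "gripper": 0.6}
  ]
}}

```text
clock: 49.62
tcp_pos: [0.4265, -0.3649, 0.0243]
orientation: [3.14, -0.072, 0.002]
contact_force: [-0.1, -0.9, 6.7]
grip_width: 0.0628
gripper_force: 44.8
```

Emit:
{"name": "send_rows", "arguments": {
  "steps": [
    {"dx": 0, "dy": 0, "dz": -2, "yaw": 0, "gripper": 0.6},
    {"dx": 0, "dy": 0, "dz": -6, "yaw": 0, "gripper": 0.6},
    {"dx": 0, "dy": 0, "dz": -12, "yaw": 0, "gripper": 0.6},
    {"dx": 0, "dy": 0, "dz": -13, "yaw": 0, "gripper": 0.6}
  ],
  "force": 60
}}

```text
clock: 50.12
tcp_pos: [0.4277, -0.3661, 0.1581]
orientation: [3.137, -0.073, 0.01]
contact_force: [0.1, -0.1, -1.6]
grip_width: 0.0621
gripper_force: 69.0
```

```bash
python3 -c "
from move import *
print(rel((.571,.018,.155),0))"
```

```text
(array([ 12.53, -39.03,   0.25]), 'toolx dir', np.float64(-2.7), 'yaw', np.float64(-2.6507834473870844))
```

Emit:
{"name": "send_rows", "arguments": {
  "steps": [
    {"dx": 1.8, "dy": -5.5, "dz": 0, "yaw": 0, "gripper": 0.6},
    {"dx": 3.6, "dy": -11, "dz": 0, "yaw": -1, "gripper": 0.6},
    {"dx": 5.4, "dy": -16.6, "dz": 0, "yaw": -2.7, "gripper": 0.6},
    {"dx": 7.2, "dy": -22.3, "dz": 0, "yaw": -2.7, "gripper": 0.6},
    {"dx": 9, "dy": -28, "dz": 0, "yaw": -2.7, "gripper": 0.6}
  ]
}}

```text
clock: 50.75
tcp_pos: [0.5286, -0.0868, 0.1533]
orientation: [-3.142, -0.002, 0.001]
contact_force: [1.9, -0.0, -1.1]
grip_width: 0.0623
gripper_force: 68.9
```

Emit:
{"name": "send_rows", "arguments": {
  "steps": [
    {"dx": 1.5, "dy": -5, "dz": 0, "yaw": 0, "gripper": 0.6},
    {"dx": 2.8, "dy": -10, "dz": 0, "yaw": 0, "gripper": 0.6},
    {"dx": 3, "dy": -11.2, "dz": 2.5, "yaw": 0, "gripper": 0.6},
    {"dx": 3, "dy": -11.2, "dz": 5, "yaw": 0, "gripper": 0.6},
    {"dx": 3, "dy": -11.2, "dz": 5, "yaw": 0, "gripper": 0.6}
  ]
}}

```text
clock: 51.38
tcp_pos: [0.5565, 0.0233, 0.1016]
orientation: [3.141, 0.003, -0.008]
contact_force: [-0.9, 0.2, -2.0]
grip_width: 0.0619
gripper_force: 68.8
```

Emit:
{"name": "send_rows", "arguments": {
  "steps": [
    {"dx": 0, "dy": 0, "dz": 0, "yaw": 0, "gripper": 0.6},
    {"dx": 0, "dy": 0, "dz": 0, "yaw": 0, "gripper": 0.6},
    {"dx": 0, "dy": 0, "dz": 0, "yaw": 0, "gripper": 0.6}
  ]
}}

```text
clock: 51.75
tcp_pos: [0.5591, 0.0231, 0.1041]
orientation: [-3.141, -0.001, -0.002]
contact_force: [-0.0, 1.1, -1.6]
grip_width: 0.062
gripper_force: 68.9
```

```bash
python3 -c "
from move import *
print(rel((.570,.018,.0893),0))"
```

```text
(array([1.09, 0.51, 1.48]), 'toolx dir', np.float64(0.1), 'yaw', np.float64(0.053143429251321095))
```

Emit:
{"name": "send_rows", "arguments": {
  "steps": [
    {"dx": 1.1, "dy": 0.5, "dz": 0, "yaw": 0, "gripper": 0.6},
    {"dx": 1.1, "dy": 0.5, "dz": 0.4, "yaw": 0, "gripper": 0.6},
    {"dx": 1.1, "dy": 0.5, "dz": 0.4, "yaw": 0, "gripper": 0.6},
    {"dx": 1.1, "dy": 0.5, "dz": 0.4, "yaw": 0, "gripper": 0.6}
  ]
}}

```text
clock: 52.25
tcp_pos: [0.5694, 0.0183, 0.0991]
orientation: [3.142, 0.002, -0.001]
contact_force: [-0.2, -0.0, -1.0]
grip_width: 0.0619
gripper_force: 68.9
```

```bash
python3 -c "
from move import *
print(rel((.570,.018,.0893),0))"
```

```text
(array([0.06, 0.03, 0.98]), 'toolx dir', np.float64(0.1), 'yaw', np.float64(0.0770195308372763))
```

Emit:
{"name": "send_rows", "arguments": {
  "steps": [
    {"dx": 0.1, "dy": 0, "dz": 0.6, "yaw": 0, "gripper": 0.6},
    {"dx": 0.1, "dy": 0, "dz": 1, "yaw": 0, "gripper": 0.6},
    {"dx": 0.1, "dy": 0, "dz": 1, "yaw": 0, "gripper": 0.6},
    {"dx": 0.1, "dy": 0, "dz": 1, "yaw": 0, "gripper": 0.6}
  ]
}}

```text
clock: 52.75
tcp_pos: [0.5705, 0.0183, 0.0892]
orientation: [3.142, 0.002, -0.0]
contact_force: [-0.1, 0.8, -1.9]
grip_width: 0.0618
gripper_force: 68.9
```

Emit:
{"name": "send_rows", "arguments": {
  "steps": [
    {"dx": 0, "dy": 0, "dz": 0, "yaw": 0, "gripper": 0.8},
    {"dx": 0, "dy": 0, "dz": 0, "yaw": 0, "gripper": 1},
    {"dx": 0, "dy": 0, "dz": 0, "yaw": 0, "gripper": 1},
    {"dx": 0, "dy": 0, "dz": 0, "yaw": 0, "gripper": 1}
  ]
}}

```text
clock: 53.25
tcp_pos: [0.5707, 0.0183, 0.0894]
orientation: [-3.142, -0.002, -0.0]
contact_force: [-0.2, 0.3, 0.7]
grip_width: 0.0854
gripper_force: 0.0
```

Emit:
{"name": "send_rows", "arguments": {
  "steps": [
    {"dx": 0, "dy": 0, "dz": -4, "yaw": 0, "gripper": 1},
    {"dx": 0, "dy": 0, "dz": -9, "yaw": 0, "gripper": 1},
    {"dx": 0, "dy": 0, "dz": -14, "yaw": 0, "gripper": 1},
    {"dx": 0, "dy": 0, "dz": -18, "yaw": 0, "gripper": 1},
    {"dx": 0, "dy": 0, "dz": -18, "yaw": 0, "gripper": 1}
  ]
}}

```text
clock: 53.88
tcp_pos: [0.5725, 0.0182, 0.2729]
orientation: [-3.14, -0.002, -0.011]
contact_force: [0.8, -0.4, 0.7]
grip_width: 0.0855
gripper_force: 0.0
```

```bash
python3 pile.py 4; python3 dot.py; python3 key.py; python3 -c "
from h import *
save(load('wrist'),'pics/w9.png')"
```

```text
pile [(array([0.5715, 0.018 ]), array([97., 96.]), 'notch axis deg', np.float64(-90.0), np.int64(0), array([172, 225, 213], dtype=uint8))]
loose
top
before (21, array([0.5695, 0.2153, 0.046 ]), np.float64(104.2)) after (16, array([0.5695, 0.2158, 0.046 ]), np.float64(103.8)) [0.56996592 0.01835749 0.26838035]
top ((459.63751220703125, 398.8819580078125), (22.044218063354492, 22.273212432861328), 56.10639572143555) [0.11016412 0.11731095 0.1206627 ]
```

View pics/w9.png

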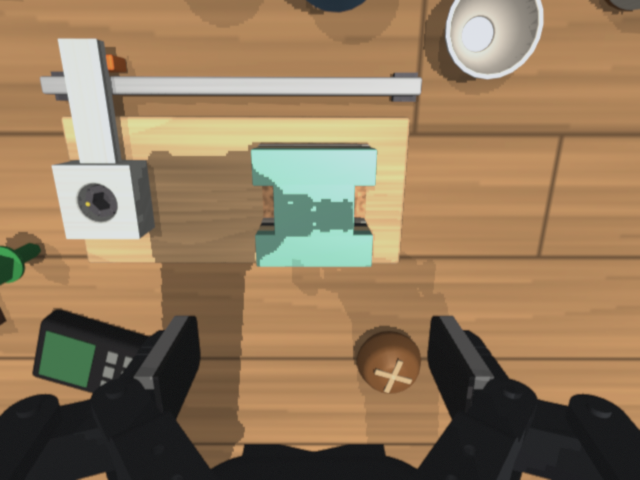

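The wrist view shows the four-board pile square on the pad at (314,205), with the notches facing towards and away from the clamp. The dot is still at the stop and the key is in its holder, so I hand in.

```bash
python3 -c "
from bench import workorder
print(workorder.hand_in())"
```

```text
the job is handed in; nothing more can be done
None
```

The job is handed in, but `hand_in()` returned no verdict: by my measurements the clamp screw is at about 4.47 rad (stop at 4.5), the key is upright in its holder, and all four boards are in one square pile within about 1 mm of the pad's centre.

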